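Pack and seal the wash box

ROBOT

A 6-joint arm with a two-finger parallel gripper is mounted at the origin on the work surface. World frame = base frame: x ahead of the robot, y to its left, z up, the work surface at z = 0. Lengths are in m, angles in degrees, forces in N, time in s.
With the tool pointing down it reaches from about 0.35 to 1 m from the base axis. Payload 7.1 kg.
Tool frame: the origin (TCP) lies on the centre line of the jaws, within the pads' length; the fingertips stand 22 mm ahead of it and the grasp point (between the pads) lies 3 mm ahead of it; z points along the fingers, y is the line along which they close (so a half turn about z gives the same grasp; the last joint's range is limited). The gripper opens to 85 mm and grips with 20 to 120 N. Pads are 22 mm wide; open, the fingers measure 114 mm over their backs; the gripper's body (76 mm by 85 mm) begins 54 mm behind the grasp point. The pads swing forward as they close: fully open they stand 13 mm farther back than shut.
Start: joints at [-76.834, 24.242, 93.386, -0, 62.372, -1.089], TCP at [0.154, -0.606, 0.253] pointing down, gripper open.
Joint ranges: [-172.04, 172.04], [-51.8, 120.97], [4.93, 147.93], [-75.15, 255.16], [6.16, 154.13], [-145.62, 145.62]. Speed limits (degrees/s): [136.94, 136.94, 172.46, 180, 180, 180].

INTERFACE

Orientations are given as [roll, pitch, yaw] about the fixed x, y, z axes, in that order (R = Rz(yaw) Ry(pitch) Rx(roll)).
In Python, from station import ctrl, cams gives the robot as it stands.
- The arm moves only by the tool move_arm, never from a script. Its argument "plan" is a list that holds one entry, the list of rows, each a list of 4 numbers: the shift along the tool's x, y, z normalised to -1 to 1, where 1 is 0.2 m, then the turn about the tool's z normalised to -1 to 1, where 1 is 90 degrees. A call has 1 to 8 rows; each row is the pose to reach, as a shift and turn from the pose commanded when the call began, along the tool's axes at that moment; what a row does not reach only later rows make up. A row lasts 1/12 s, in which the tool goes at most 41.7 mm and 7.16 degrees, less where a joint would pass 70% of its speed; a pose out of reach is approached as far as the arm can. A call with a number of a shift or a turn outside -1 to 1 is refused whole. A call with a gripper value outside its range is refused whole. "hand" is the closure, from 0 (fully open) to 1 (shut), set as the call begins (left out, the last holds). The fingers move at their own pace and stop on an object; the grip force is fixed at half the most. Time passes only in rows, so rows that repeat a pose let the fingers close. It gives the time, the measured TCP pose, the force, the opening and the grip force at its end, in the units of the state.
- ctrl.observe(): the state, without advancing time (a new reading comes with each control period).
- cams.grab_frame(name): name is "side" or "top"; returns a dict with "image" (400x640x3 uint8, blue, green, red), "fov_y" (degrees; the focal length in pixels is half the picture's height over the tangent of half this angle, whatever the lens; pixels are square), "cx", "cy" (the principal point, pixels), "view" (4x4, takes a point from world to camera coordinates). Camera axes: x right, y down, z forward; pixel columns grow to the right and rows downward; lengths in m; the calibration is good to about 2 mm. A picture is of the moment at which its call begins. There is no depth.
- ctrl.close_job(): hands the job in; it is judged then, once.
The state is a dict: "t": time; "joint_positions": joint angles; "joint_vel": joint speeds; "joint_efforts": joint torques, N m; "tcp_pos": TCP position; "ee_rot": TCP orientation; "force": force on the tool from outside, world axes, zero at the start; "moment": the same for the moment, N m; "finger_gap": finger opening in m; "grip_force": force on a finger pad.
Only numpy, scipy, OpenCV 4.12 (cv2) and the standard library are available. Lean on these libraries where they do the work, as an engineer would, in place of code of your own. Each camera call takes 0.05 s, during which the arm holds its last target. There are 200 camera calls.

TASK

Pack the wash box that has the bamboo nail brush in it: take the wet soap bar out of it and lay the soap in the middle of the bamboo soap dish, and put every small blue cream jar from the counter into that box beside the brush. Then swing its clear lid over and press it down against the seal until the front catch snaps over it and holds it shut. Leave the other box, with the pumice stone, standing open to dry, and everything else where it is.

Things in the scene. Friction and masses are not known exactly. Their poses are not given: they have to be found in the camera images.
- box_a: Grey wash box, fixed, 140 (own x) x 200 (own y) x 60 mm high, walls and floor 4.5 mm. Origin: centre of the underside, on the counter, z up; front (own -x) faces the robot. Lid hinged at own x 70, z 66 mm. One box (either) holds the brush, the other the pumice stone, lying along own y near own x 42 mm.
- lid_a (a joint): box_a's lid angle, rad: 0 latched, grows opening up and away from the robot, 1.57 upright, stop 1.9. Stiff hinge (0.16 N m): stays at any angle. Touches the seal at 0.03 and springs back there unless caught. Pressed 20 to 40 mm in from the free edge, mid-width, to about -0.008 (8 to 14 N) it is caught, then rests at 0 to 0.007. Hard stop -0.025.
- catch_a (a joint): Slide, m, of the white spring catch mid-front of box_a: 0 home, grows to 0.012 as it moves towards the robot against 2 to 5 N. 36 mm wide; sloped nose 76 to 93 mm in front of the box's centre, up to 97 mm above the counter. The lid's tongue pushes it aside and it springs back over the tongue; moving it 8 mm frees the lid.
- lid_a_edge (a point): Middle of the free edge of box_a's lid, half-way through its thickness. Clear plate, white edging, 6 mm thick, 142 mm from hinge line to free edge, 200 mm wide; a 30 mm wide tongue stands out 11 mm more from the middle of this edge.
- box_b: Grey wash box, fixed, 140 (own x) x 200 (own y) x 60 mm high, walls and floor 4.5 mm. Origin: centre of the underside, on the counter, z up; front (own -x) faces the robot. Lid hinged at own x 70, z 66 mm. One box (either) holds the brush, the other the pumice stone, lying along own y near own x 42 mm.
- lid_b (a joint): box_b's lid angle, rad: 0 latched, grows opening up and away from the robot, 1.57 upright, stop 1.9. Stiff hinge (0.16 N m): stays at any angle. Touches the seal at 0.03 and springs back there unless caught. Pressed 20 to 40 mm in from the free edge, mid-width, to about -0.008 (8 to 14 N) it is caught, then rests at 0 to 0.007. Hard stop -0.025.
- catch_b (a joint): Slide, m, of the white spring catch mid-front of box_b: 0 home, grows to 0.012 as it moves towards the robot against 2 to 5 N. 36 mm wide; sloped nose 76 to 93 mm in front of the box's centre, up to 97 mm above the counter. The lid's tongue pushes it aside and it springs back over the tongue; moving it 8 mm frees the lid.
- lid_b_edge (a point): Middle of the free edge of box_b's lid, half-way through its thickness. Clear plate, white edging, 6 mm thick, 142 mm from hinge line to free edge, 200 mm wide; a 30 mm wide tongue stands out 11 mm more from the middle of this edge.
- brush_c (a point): Centre of the bamboo nail brush, 26 x 80 x 28 mm (own x, y, z; z up), 50 g: light bamboo back, pale bristles down. Marks the box to be packed; it stays in that box.
- pumice_c (a point): Centre of the grey pumice stone, 30 x 70 x 28 mm (own x, y, z; z up). Lies in the other box, which stays open.
- soap_c (a point): Centre of the yellow soap bar, 40 x 62 x 24 mm (own x, y, z; z up), rounded edges, 90 g or so. At the start it lies in the near part of the box with the brush, its long side roughly across the front of the box.
- dish: Bamboo soap dish, fixed, 90 (own x) x 120 (own y) mm, slatted top 12 mm above the counter, an 8 mm wide lip 17 mm high along each short end (own +y and -y). Origin: centre of the underside, own z up.
- jar1_c (a point): Centre (half-way up) of a small cream jar: square blue body 30 x 30 x 26 mm (own x, y, z), round blue cap 26 mm across and 12 mm high on top, 38 mm in all, about 40 g; own z from base to cap. Stands on the counter between the robot and the boxes; may be absent (None).
- jar2_c (a point): Centre (half-way up) of a small cream jar: square blue body 30 x 30 x 26 mm (own x, y, z), round blue cap 26 mm across and 12 mm high on top, 38 mm in all, about 40 g; own z from base to cap. Stands on the counter between the robot and the boxes; may be absent (None).
- jar3_c (a point): Centre (half-way up) of a small cream jar: square blue body 30 x 30 x 26 mm (own x, y, z), round blue cap 26 mm across and 12 mm high on top, 38 mm in all, about 40 g; own z from base to cap. Stands on the counter between the robot and the boxes; may be absent (None).
- jar4_c (a point): Centre (half-way up) of a small cream jar: square blue body 30 x 30 x 26 mm (own x, y, z), round blue cap 26 mm across and 12 mm high on top, 38 mm in all, about 40 g; own z from base to cap. Stands on the counter between the robot and the boxes; may be absent (None).
- jar5_c (a point): Centre (half-way up) of a small cream jar: square blue body 30 x 30 x 26 mm (own x, y, z), round blue cap 26 mm across and 12 mm high on top, 38 mm in all, about 40 g; own z from base to cap. Stands on the counter between the robot and the boxes; may be absent (None).
- jar6_c (a point): Centre (half-way up) of a small cream jar: square blue body 30 x 30 x 26 mm (own x, y, z), round blue cap 26 mm across and 12 mm high on top, 38 mm in all, about 40 g; own z from base to cap. Stands on the counter between the robot and the boxes; may be absent (None).
- holder: Grey toothbrush cup with two brushes, 68 mm across, 198 mm high with brushes; loose bystander, origin at the centre of its underside.
- lotion: Orange lotion bottle, 54 mm across, 160 mm high; loose bystander, origin at the centre of its underside.
- mouthwash: Green bottle, 64 mm across, 170 mm high; loose bystander, origin at the centre of its underside.
- tin: Flat round metal tin, 44 mm across, 30 mm high; loose bystander, origin at the centre of its underside.
- comb: Wooden comb lying flat, 22 x 120 x 6 mm (own x, y, z); loose bystander, origin at the centre of its underside.

How it is judged (in metres and radians):
On the way, in this order (a step that is already met when the one before it is completed fails the run):
1. with its lid still open, the box with the brush holds every jar, and the soap lies in the soap dish ((((x of jar1_c in the frame of box_a between -0.06 and 0.06 m and y of jar1_c in the frame of box_a between -0.094 and 0.094 m and z of jar1_c in the frame of box_a between 0 and 0.06 m) and (x of jar2_c in the frame of box_a between -0.06 and 0.06 m and y of jar2_c in the frame of box_a between -0.094 and 0.094 m and z of jar2_c in the frame of box_a between 0 and 0.06 m) and (x of jar3_c in the frame of box_a between -0.06 and 0.06 m and y of jar3_c in the frame of box_a between -0.094 and 0.094 m and z of jar3_c in the frame of box_a between 0 and 0.06 m) and (x of jar4_c in the frame of box_a between -0.06 and 0.06 m and y of jar4_c in the frame of box_a between -0.094 and 0.094 m and z of jar4_c in the frame of box_a between 0 and 0.06 m) and (x of jar5_c in the frame of box_a between -0.06 and 0.06 m and y of jar5_c in the frame of box_a between -0.094 and 0.094 m and z of jar5_c in the frame of box_a between 0 and 0.06 m) and (x of jar6_c in the frame of box_a between -0.06 and 0.06 m and y of jar6_c in the frame of box_a between -0.094 and 0.094 m and z of jar6_c in the frame of box_a between 0 and 0.06 m) and (x of brush_c in the frame of box_a between -0.06 and 0.06 m and y of brush_c in the frame of box_a between -0.094 and 0.094 m and z of brush_c in the frame of box_a between 0 and 0.06 m) and (x of pumice_c in the frame of box_b between -0.064 and 0.064 m and y of pumice_c in the frame of box_b between -0.097 and 0.097 m and z of pumice_c in the frame of box_b between 0 and 0.06 m) and value of joint lid_a above 0.3 rad and value of joint lid_b above 1.1 rad) or ((x of jar1_c in the frame of box_b between -0.06 and 0.06 m and y of jar1_c in the frame of box_b between -0.094 and 0.094 m and z of jar1_c in the frame of box_b between 0 and 0.06 m) and (x of jar2_c in the frame of box_b between -0.06 and 0.06 m and y of jar2_c in the frame of box_b between -0.094 and 0.094 m and z of jar2_c in the frame of box_b between 0 and 0.06 m) and (x of jar3_c in the frame of box_b between -0.06 and 0.06 m and y of jar3_c in the frame of box_b between -0.094 and 0.094 m and z of jar3_c in the frame of box_b between 0 and 0.06 m) and (x of jar4_c in the frame of box_b between -0.06 and 0.06 m and y of jar4_c in the frame of box_b between -0.094 and 0.094 m and z of jar4_c in the frame of box_b between 0 and 0.06 m) and (x of jar5_c in the frame of box_b between -0.06 and 0.06 m and y of jar5_c in the frame of box_b between -0.094 and 0.094 m and z of jar5_c in the frame of box_b between 0 and 0.06 m) and (x of jar6_c in the frame of box_b between -0.06 and 0.06 m and y of jar6_c in the frame of box_b between -0.094 and 0.094 m and z of jar6_c in the frame of box_b between 0 and 0.06 m) and (x of brush_c in the frame of box_b between -0.06 and 0.06 m and y of brush_c in the frame of box_b between -0.094 and 0.094 m and z of brush_c in the frame of box_b between 0 and 0.06 m) and (x of pumice_c in the frame of box_a between -0.064 and 0.064 m and y of pumice_c in the frame of box_a between -0.097 and 0.097 m and z of pumice_c in the frame of box_a between 0 and 0.06 m) and value of joint lid_b above 0.3 rad and value of joint lid_a above 1.1 rad)) and x of soap_c in the frame of dish between -0.035 and 0.035 m and y of soap_c in the frame of dish between -0.04 and 0.04 m and z of soap_c in the frame of dish between 0.012 and 0.05 m), for 0.2 s.
2. that box's lid is pressed down and caught by its catch ((((x of jar1_c in the frame of box_a between -0.06 and 0.06 m and y of jar1_c in the frame of box_a between -0.094 and 0.094 m and z of jar1_c in the frame of box_a between 0 and 0.06 m) and (x of jar2_c in the frame of box_a between -0.06 and 0.06 m and y of jar2_c in the frame of box_a between -0.094 and 0.094 m and z of jar2_c in the frame of box_a between 0 and 0.06 m) and (x of jar3_c in the frame of box_a between -0.06 and 0.06 m and y of jar3_c in the frame of box_a between -0.094 and 0.094 m and z of jar3_c in the frame of box_a between 0 and 0.06 m) and (x of jar4_c in the frame of box_a between -0.06 and 0.06 m and y of jar4_c in the frame of box_a between -0.094 and 0.094 m and z of jar4_c in the frame of box_a between 0 and 0.06 m) and (x of jar5_c in the frame of box_a between -0.06 and 0.06 m and y of jar5_c in the frame of box_a between -0.094 and 0.094 m and z of jar5_c in the frame of box_a between 0 and 0.06 m) and (x of jar6_c in the frame of box_a between -0.06 and 0.06 m and y of jar6_c in the frame of box_a between -0.094 and 0.094 m and z of jar6_c in the frame of box_a between 0 and 0.06 m) and (x of brush_c in the frame of box_a between -0.06 and 0.06 m and y of brush_c in the frame of box_a between -0.094 and 0.094 m and z of brush_c in the frame of box_a between 0 and 0.06 m) and (x of pumice_c in the frame of box_b between -0.064 and 0.064 m and y of pumice_c in the frame of box_b between -0.097 and 0.097 m and z of pumice_c in the frame of box_b between 0 and 0.06 m) and value of joint lid_a below 0.015 rad and value of joint catch_a below 0.003 m and value of joint lid_b above 1.1 rad) or ((x of jar1_c in the frame of box_b between -0.06 and 0.06 m and y of jar1_c in the frame of box_b between -0.094 and 0.094 m and z of jar1_c in the frame of box_b between 0 and 0.06 m) and (x of jar2_c in the frame of box_b between -0.06 and 0.06 m and y of jar2_c in the frame of box_b between -0.094 and 0.094 m and z of jar2_c in the frame of box_b between 0 and 0.06 m) and (x of jar3_c in the frame of box_b between -0.06 and 0.06 m and y of jar3_c in the frame of box_b between -0.094 and 0.094 m and z of jar3_c in the frame of box_b between 0 and 0.06 m) and (x of jar4_c in the frame of box_b between -0.06 and 0.06 m and y of jar4_c in the frame of box_b between -0.094 and 0.094 m and z of jar4_c in the frame of box_b between 0 and 0.06 m) and (x of jar5_c in the frame of box_b between -0.06 and 0.06 m and y of jar5_c in the frame of box_b between -0.094 and 0.094 m and z of jar5_c in the frame of box_b between 0 and 0.06 m) and (x of jar6_c in the frame of box_b between -0.06 and 0.06 m and y of jar6_c in the frame of box_b between -0.094 and 0.094 m and z of jar6_c in the frame of box_b between 0 and 0.06 m) and (x of brush_c in the frame of box_b between -0.06 and 0.06 m and y of brush_c in the frame of box_b between -0.094 and 0.094 m and z of brush_c in the frame of box_b between 0 and 0.06 m) and (x of pumice_c in the frame of box_a between -0.064 and 0.064 m and y of pumice_c in the frame of box_a between -0.097 and 0.097 m and z of pumice_c in the frame of box_a between 0 and 0.06 m) and value of joint lid_b below 0.015 rad and value of joint catch_b below 0.003 m and value of joint lid_a above 1.1 rad))), for 0.2 s.
At the end, for the whole second after the job is handed in: All jars present lie with the brush in one box, its lid latched (below 0.015 rad, catch within 3 mm of home). Soap rests in the dish, centre within 35 mm (dish x) and 40 mm (dish y) of its middle. Pumice in the other box, lid open past 1.1 rad. Jars and soap at rest ((((x of jar1_c in the frame of box_a between -0.06 and 0.06 m and y of jar1_c in the frame of box_a between -0.094 and 0.094 m and z of jar1_c in the frame of box_a between 0 and 0.06 m) and (x of jar2_c in the frame of box_a between -0.06 and 0.06 m and y of jar2_c in the frame of box_a between -0.094 and 0.094 m and z of jar2_c in the frame of box_a between 0 and 0.06 m) and (x of jar3_c in the frame of box_a between -0.06 and 0.06 m and y of jar3_c in the frame of box_a between -0.094 and 0.094 m and z of jar3_c in the frame of box_a between 0 and 0.06 m) and (x of jar4_c in the frame of box_a between -0.06 and 0.06 m and y of jar4_c in the frame of box_a between -0.094 and 0.094 m and z of jar4_c in the frame of box_a between 0 and 0.06 m) and (x of jar5_c in the frame of box_a between -0.06 and 0.06 m and y of jar5_c in the frame of box_a between -0.094 and 0.094 m and z of jar5_c in the frame of box_a between 0 and 0.06 m) and (x of jar6_c in the frame of box_a between -0.06 and 0.06 m and y of jar6_c in the frame of box_a between -0.094 and 0.094 m and z of jar6_c in the frame of box_a between 0 and 0.06 m) and (x of brush_c in the frame of box_a between -0.06 and 0.06 m and y of brush_c in the frame of box_a between -0.094 and 0.094 m and z of brush_c in the frame of box_a between 0 and 0.06 m) and (x of pumice_c in the frame of box_b between -0.064 and 0.064 m and y of pumice_c in the frame of box_b between -0.097 and 0.097 m and z of pumice_c in the frame of box_b between 0 and 0.06 m) and value of joint lid_a below 0.015 rad and value of joint catch_a below 0.003 m and value of joint lid_b above 1.1 rad) or ((x of jar1_c in the frame of box_b between -0.06 and 0.06 m and y of jar1_c in the frame of box_b between -0.094 and 0.094 m and z of jar1_c in the frame of box_b between 0 and 0.06 m) and (x of jar2_c in the frame of box_b between -0.06 and 0.06 m and y of jar2_c in the frame of box_b between -0.094 and 0.094 m and z of jar2_c in the frame of box_b between 0 and 0.06 m) and (x of jar3_c in the frame of box_b between -0.06 and 0.06 m and y of jar3_c in the frame of box_b between -0.094 and 0.094 m and z of jar3_c in the frame of box_b between 0 and 0.06 m) and (x of jar4_c in the frame of box_b between -0.06 and 0.06 m and y of jar4_c in the frame of box_b between -0.094 and 0.094 m and z of jar4_c in the frame of box_b between 0 and 0.06 m) and (x of jar5_c in the frame of box_b between -0.06 and 0.06 m and y of jar5_c in the frame of box_b between -0.094 and 0.094 m and z of jar5_c in the frame of box_b between 0 and 0.06 m) and (x of jar6_c in the frame of box_b between -0.06 and 0.06 m and y of jar6_c in the frame of box_b between -0.094 and 0.094 m and z of jar6_c in the frame of box_b between 0 and 0.06 m) and (x of brush_c in the frame of box_b between -0.06 and 0.06 m and y of brush_c in the frame of box_b between -0.094 and 0.094 m and z of brush_c in the frame of box_b between 0 and 0.06 m) and (x of pumice_c in the frame of box_a between -0.064 and 0.064 m and y of pumice_c in the frame of box_a between -0.097 and 0.097 m and z of pumice_c in the frame of box_a between 0 and 0.06 m) and value of joint lid_b below 0.015 rad and value of joint catch_b below 0.003 m and value of joint lid_a above 1.1 rad)) and x of soap_c in the frame of dish between -0.035 and 0.035 m and y of soap_c in the frame of dish between -0.04 and 0.04 m and z of soap_c in the frame of dish between 0.012 and 0.05 m and linear speed of each of jar1, jar2, jar3, jar4, jar5, jar6, soap below 0.03 m/s); the robot touches nothing.
It fails at once if a bystander is knocked more than 5 cm from its place or tipped over ((distance of holder from where it was at the start of the episode above 0.05 m or angle between holder's own z axis and vertical above 0.7 rad) or (distance of lotion from where it was at the start of the episode above 0.05 m or angle between lotion's own z axis and vertical above 0.7 rad) or (distance of mouthwash from where it was at the start of the episode above 0.05 m or angle between mouthwash's own z axis and vertical above 0.7 rad) or (distance of tin from where it was at the start of the episode above 0.05 m or angle between tin's own z axis and vertical above 0.7 rad) or (distance of comb from where it was at the start of the episode above 0.05 m or angle between comb's own z axis and vertical above 0.7 rad)).
It fails at once if the pumice stone is moved more than 5 cm (distance of pumice_c from where it was at the start of the episode above 0.05 m).
Of jar1, jar2, jar3, jar4, jar5, jar6 only 4 to 6 are there at a start; the rules pass over those that are not, and their reading is None.
At some moment in a run one of jar1, jar2, jar3, jar4, jar5, jar6 may be knocked a few centimetres aside while the robot is not near it.
Once in a run the grip may slacken for a moment while it holds something.
It also fails if it takes over 208 s, if anything falls off the work surface, if the arm or the gripper's body presses on something with over 40 N, if the wrist force passes 120 N, or if a joint passes its speed limit or range.

## Working session

There is one attempt and no reset: what is moved stays moved. The work goes in short steps, Python scripts to look and compute and a tool call to move; the robot and the scene stay as the last step left them, time stands still between calls to the robot, and variables do not carry over. Pictures are saved under pics/ and viewed, at most 14 in all, crops included, and the job is handed in when it is done.

Besides the shell and the picture viewer there is one more tool, called after "Request:" as name(argument=value, ...), one argument or row to a line, values as JSON. move_arm: Moves the arm, as the interface text tells. Scaled input: -1 to 1 covers 0.2 m each way for a shift and 90 degrees each way for a turn. Its arguments: {"type":"object","properties":{"plan":{"type":"array","items":{"type":"array","items":{"type":"array","items":{"type":"number"}}}},"hand":{"type":"number"}},"required":["plan"]}

```bash
ls; mkdir -p pics; python3 - <<'E'
from station import ctrl,cams
import cv2
s=ctrl.observe();print(s['t'],s['tcp_pos'],s['ee_rot'],s['finger_gap'])
for n in('top','side'):
    f=cams.grab_frame(n);cv2.imwrite(f'pics/{n}0.png',f['image']);print(n,f['fov_y'],f['cx'],f['cy'],f['view'])
E
```

```text
pics
0.0 [ 0.15381243 -0.60525706  0.25254576] [-1.79911164e+02 -1.33876172e-03  1.42567512e+01] 0.08536612537830186
top 57.17688070211341 321.5208486747828 195.04521013109414 [[-0.01510488 -0.99982642 -0.0109075  -0.00857635]
 [-0.99763062  0.01580218 -0.06695853  0.53027311]
 [ 0.06711927  0.00987025 -0.99769614  1.1510988 ]
 [ 0.          0.          0.          1.        ]]
side 49.70508711704683 318.4294736331694 203.73094370273148 [[-0.83290541 -0.55319918 -0.01546755  0.44040514]
 [-0.33787395  0.53044668 -0.77747509  0.23846075]
 [ 0.43830329 -0.64233713 -0.6287235   0.97750139]
 [ 0.          0.          0.          1.        ]]
```

View pics/top0.png

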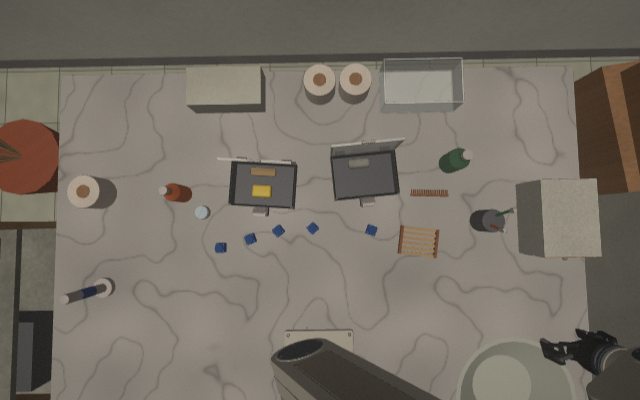

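View pics/side0.png

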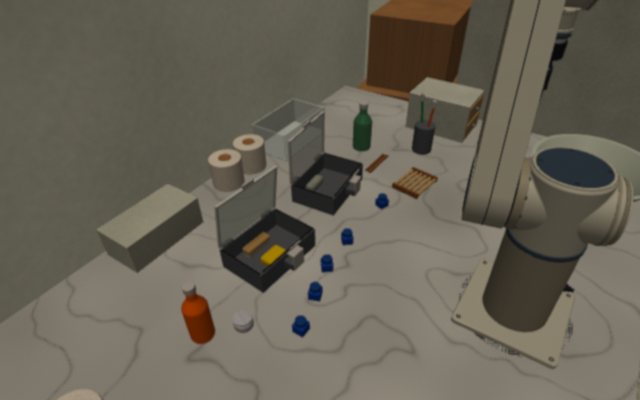

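The top view shows the brush box on the left (~264,186), its soap at (261,190), five jars at rows 228–248, and the dish at (418,241). The right box holds the pumice. Next I'll measure these.

```bash
cat > h.py <<'E'
import numpy as np,cv2
from station import ctrl,cams
def grab(n,save=None):
    f=cams.grab_frame(n)
    if save: cv2.imwrite(f'pics/{save}.png',f['image'])
    return f
def onplane(f,uv,z):
    uv=np.atleast_2d(uv).astype(float);fo=200/np.tan(np.radians(f['fov_y']/2));V=f['view']
    d=np.c_[(uv-[f['cx'],f['cy']])/fo,np.ones(len(uv))]@V[:3,:3];c=-V[:3,:3].T@V[:3,3]
    return c+d*((z-c[2])/d[:,2:])
def proj(f,p):
    fo=200/np.tan(np.radians(f['fov_y']/2));q=np.atleast_2d(p)@f['view'][:3,:3].T+f['view'][:3,3]
    return q[:,:2]/q[:,2:]*fo+[f['cx'],f['cy']]
def blobs(f,lo,hi,amin=20,k=4):
    im=cv2.resize(f['image'],None,fx=k,fy=k,interpolation=cv2.INTER_CUBIC)
    m=cv2.inRange(cv2.cvtColor(im,cv2.COLOR_BGR2HSV),np.array(lo),np.array(hi))
    out=[]
    for c in cv2.findContours(m,cv2.RETR_EXTERNAL,cv2.CHAIN_APPROX_NONE)[0]:
        a=cv2.contourArea(c)/k/k
        if a>=amin:
            M=cv2.moments(c);ctr=np.array([M['m10'],M['m01']])/M['m00']
            out.append(((ctr+.5)/k-.5,a,(c[:,0,:]+.5)/k-.5))
    return sorted(out,key=lambda b:b[0][0])
def tri(f,u,g,v):
    A=[];b=[]
    for F,p in((f,u),(g,v)):
        a=onplane(F,p,0)[0];c=onplane(F,p,.3)[0];d=(c-a)/np.linalg.norm(c-a);P=np.eye(3)-np.outer(d,d);A.append(P);b.append(P@a)
    return np.linalg.lstsq(np.vstack(A),np.hstack(b),rcond=None)[0]
def rect(f,cnt,z):
    p=onplane(f,cnt,z)[:,:2]
    (c,s,a)=cv2.minAreaRect((p*1000).astype(np.float32));return np.round(c,1),np.round(s,1),round(a,1)
E
python3 - <<'E'
from h import *
t=grab('top');s=grab('side')
B=((105,120,30),(130,255,255));Y=((20,140,60),(35,255,255))
for n,f in(('top',t),('side',s)):
    for nm,r,z in(('blue',B,.03),('soap',Y,.0285)):
        for c,a,k in blobs(f,*r):
            print(n,nm,c.round(1),round(a),(onplane(f,c,z)[0]*1000).round(),rect(f,k,z))
im=np.hstack([cv2.resize(t['image'][145:255,200:330],None,fx=3,fy=3,interpolation=cv2.INTER_CUBIC),
 cv2.resize(t['image'][145:255,325:455],None,fx=3,fy=3,interpolation=cv2.INTER_CUBIC)])
cv2.imwrite('pics/crop1.png',cv2.convertScaleAbs(im,alpha=1.6,beta=10))
E
```

```text
top blue [219.  247.4] 51 [370. 306.  30.] (array([370.4, 304.6]), array([25.7, 28.3]), 0.2)
top blue [249.6 238.6] 62 [396. 211.  30.] (array([396.2, 209.9]), array([26., 29.]), 21.7)
top blue [277.6 230.4] 63 [421. 122.  30.] (array([420.5, 121.8]), array([26.5, 28.1]), 37.4)
top blue [312.3 227.8] 64 [427.  13.  30.] (array([426.6,  13.4]), array([26.4, 26.5]), 40.3)
top blue [370.9 229.7] 66 [ 418. -170.   30.] (array([ 418.6, -169.8]), array([28.2, 26.2]), 69.7)
top soap [261.4 190.7] 208 [546. 173.  28.] (array([546.4, 173. ]), array([60.6, 37. ]), 86.0)
side blue [300.4 325.5] 225 [365. 315.  30.] (array([366.3, 313.3]), array([37.5, 41.5]), 0.1)
side blue [314.7 291.3] 181 [391. 221.  30.] (array([392.1, 219.4]), array([29.2, 49.9]), 21.8)
side blue [326.5 263.2] 152 [416. 133.  30.] (array([416.9, 131.8]), array([27.1, 53.1]), 36.1)
side blue [346.7 236.6] 133 [423.  25.  30.] (array([423.9,  24.1]), array([28.4, 56.3]), 38.6)
side blue [381.7 200.8] 118 [ 414. -157.   30.] (array([ 414.7, -158.4]), array([33.6, 64.3]), 27.7)
side soap [272.  254.6] 292 [548. 181.  28.] (array([548.2, 181.8]), array([71.3, 40.1]), 86.3)
```

View pics/crop1.png

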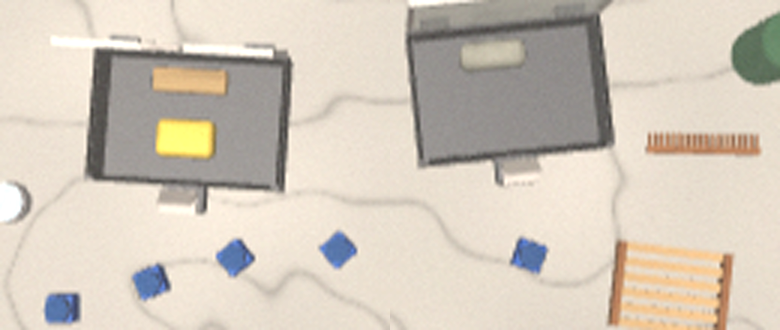

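```bash
python3 - <<'E'
from h import *
t=grab('top');s=grab('side')
B=((105,120,30),(130,255,255));Y=((20,140,60),(35,255,255))
for a,b in zip(blobs(t,*B),blobs(s,*B)): print('tri',(tri(t,a[0],s,b[0])*1000).round(1))
print('soap',(tri(t,blobs(t,*Y)[0][0],s,blobs(s,*Y)[0][0])*1000).round(1))
o=lambda x,y:(200+(x+.5)/3-.5,145+(y+.5)/3-.5)
o2=lambda x,y:(325+(x-390+.5)/3-.5,145+(y+.5)/3-.5)
for n,C in(('boxA',[o(97,48),o(292,52),o(283,190),o(87,180)]),('boxB',[o2(408,37),o2(597,15),o2(614,147),o2(420,166)])):
    p=onplane(t,C,.06)[:,:2]*1000;print(n,p.round(),np.linalg.norm(p-np.roll(p,-1,0),axis=1).round())
print('brush',onplane(t,o(190,80),.0325)[0].round(4))
print('catch top',onplane(t,[o(160,205),o(197,207),o(204,186),o(178,197)],.097).round(3))
for rng in [((5,90,50),(22,255,255))]:
    for c,a,k in blobs(t,*rng): print(c.round(1),round(a),onplane(t,c,.012)[0].round(4),rect(t,k,.015))
C=[o2(617,241),o2(733,254),o2(724,340),o2(607,328)]
print('dish',(onplane(t,C,.017)*1000).round())
im=s['image'][170:300,200:330]
cv2.imwrite('pics/crop2.png',cv2.convertScaleAbs(cv2.resize(np.hstack([im,s['image'][110:240,290:450]]),None,fx=2.75,fy=2.75,interpolation=cv2.INTER_CUBIC),alpha=1.6,beta=10))
E
```

```text
tri [369.6 309.   20.2]
tri [395.8 213.9  19.3]
tri [421.1 123.8  18.3]
tri [427.5  14.4  18.6]
tri [ 419.  -170.6   19.1]
soap [549.1 175.7  22.3]
boxA [[638. 258.]
 [631.  57.]
 [489.  68.]
 [502. 269.]] [202. 142. 201. 137.]
boxB [[ 645.  -47.]
 [ 664. -242.]
 [ 528. -256.]
 [ 511.  -57.]] [196. 137. 199. 134.]
brush [0.6072 0.1671 0.0325]
catch top [[0.475 0.186 0.097]
 [0.472 0.15  0.097]
 [0.493 0.143 0.097]
 [0.482 0.169 0.097]]
[ 25.8 224.9] 325 [0.4495 0.9343 0.012 ] (array([448.2, 927.1]), array([179.8,  22.4]), 89.4)
[ 28.3 157.6] 3957 [0.6677 0.9347 0.012 ] (array([673.4, 929.8]), array([248.8, 192.7]), 2.5)
[ 34.2 396.6] 148 [-0.0841  0.8869  0.012 ] (array([-82.7, 890.2]), array([105.6,  16.5]), 89.4)
[ 82.5 190.9] 121 [0.556  0.7542 0.012 ] (array([555.5, 752.1]), array([39.8, 40.3]), 45.3)
[177.9 192.8] 379 [0.545  0.4449 0.012 ] (array([544.8, 443.7]), array([88.3, 56.9]), 79.7)
[261.4 190.7] 237 [0.5476 0.176  0.012 ] (array([547.3, 175.5]), array([64. , 41.2]), 86.5)
[263.  171.5] 171 [0.6095 0.1706 0.012 ] (array([608.8, 170.1]), array([79.3, 24.5]), 85.9)
[319.1  79.1] 114 [ 0.9105 -0.0144  0.012 ] (array([909.7, -14.3]), array([40. , 39.3]), 89.1)
[355.2  78.4] 114 [ 0.9105 -0.1327  0.012 ] (array([ 909.1, -132.4]), array([39.9, 39.2]), 88.8)
[418.2 241.2] 1043 [ 0.3794 -0.3205  0.012 ] (array([ 379.5, -319.5]), array([122.6,  87.9]), 82.0)
[428.9 193.2] 144 [ 0.5308 -0.3594  0.012 ] (array([ 532.6, -359. ]), array([118.2,  19.4]), 88.1)
[494.  226.4] 23 [ 0.4223 -0.5614  0.012 ] (array([ 422.5, -559.9]), array([31. ,  9.6]), 66.7)
[609.8 126.8] 7487 [ 0.7357 -0.9461  0.012 ] (array([ 739.1, -933.1]), array([209.6, 442.6]), 85.8)
dish [[ 431. -265.   17.]
 [ 416. -386.   17.]
 [ 326. -373.   17.]
 [ 341. -251.   17.]]
```

View pics/crop2.png

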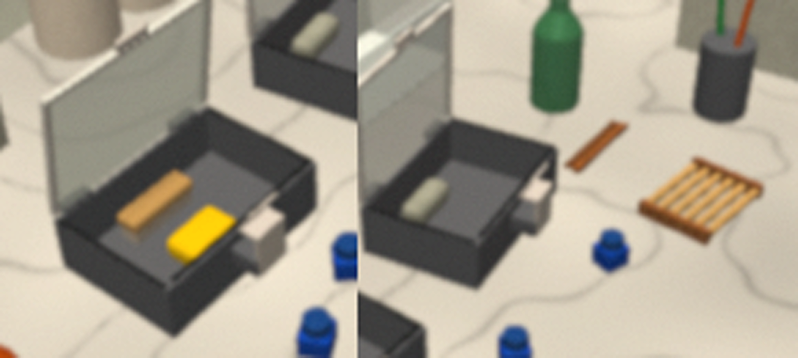

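```bash
cat > plan.py <<'E'
import numpy as np
from station import ctrl
def chain(wps,start=None):
    s=ctrl.observe();p=np.array(s['tcp_pos']);y=s['ee_rot'][2]
    if start: p=np.array(start[:3]);y=start[3]
    print('from',p.round(4),round(y,1),'t',round(s['t'],1),'F',np.round(s['force'],1),'gap',round(s['finger_gap'],4))
    for w in wps:
        n=max(1,int(np.ceil(np.abs(np.array(w[:3])-p).max()/.2)),int(np.ceil(abs(w[3]-y)/55)))
        for i in range(n):
            f=1/(n-i);d=(np.array(w[:3])-p)*f;dy=(w[3]-y)*f
            c,q=np.cos(np.radians(y)),np.sin(np.radians(y));R=np.array([[c,q,0],[q,-c,0],[0,0,-1]])
            u=np.round(R.T@d/.2,3);tu=round(-dy/90,3)
            if abs(u).max()>1: u=np.clip(u,-1,1)
            k=int(np.ceil(max(np.linalg.norm(u)*.2/.0417,abs(tu)*90/7.16)-.01))
            p=p+R@u*.2;y-=tu*90
            print([*map(float,u),tu],'x',max(k,1),'->',p.round(3),round(y,1))
E
python3 - <<'E'
from plan import chain
chain([(.5465,.173,.20,-4),(.5465,.173,.036,-4)])
E
```

```text
from [ 0.1539 -0.6056  0.2531] 14.3 t 0.3 F [-0.4  0.8 -0.2] gap 0.0848
[0.715, -0.822, 0.066, np.float64(0.051)] x 6 -> [ 0.252 -0.411  0.24 ] 9.7
[0.647, -0.877, 0.066, np.float64(0.051)] x 6 -> [ 0.35  -0.216  0.227] 5.1
[0.575, -0.926, 0.067, np.float64(0.05)] x 6 -> [ 0.448 -0.022  0.213] 0.6
[0.501, -0.969, 0.066, np.float64(0.051)] x 6 -> [0.547 0.173 0.2  ] -4.0
[-0.0, 0.0, 0.82, np.float64(-0.0)] x 4 -> [0.547 0.173 0.036] -4.0
```

Request:
move_arm(
  plan=[
    [[0.715,-0.822,0.066,0.051],[0.715,-0.822,0.066,0.051],[0.715,-0.822,0.066,0.051],[0.715,-0.822,0.066,0.051],[0.715,-0.822,0.066,0.051],[0.715,-0.822,0.066,0.051],[0.715,-0.822,0.066,0.051]],
  ],
  hand=0,
)

```text
t: 0.88
tcp_pos: [0.2528, -0.4086, 0.24]
ee_rot: [-179.9, 0.0, 9.9]
force: [0.6, -1.2, 0.7]
finger_gap: 0.0853
grip_force: 0.0
```

Request:
move_arm(
  plan=[
    [[0.647,-0.877,0.066,0.051],[0.647,-0.877,0.066,0.051],[0.647,-0.877,0.066,0.051],[0.647,-0.877,0.066,0.051],[0.647,-0.877,0.066,0.051],[0.647,-0.877,0.066,0.051],[0.647,-0.877,0.066,0.051]],
  ],
)

```text
t: 1.47
tcp_pos: [0.3514, -0.2156, 0.2271]
ee_rot: [180.0, -0.0, 5.3]
force: [0.4, 0.7, 0.4]
finger_gap: 0.0853
grip_force: 0.0
```

Request:
move_arm(
  plan=[
    [[0.575,-0.926,0.067,0.05],[0.575,-0.926,0.067,0.05],[0.575,-0.926,0.067,0.05],[0.575,-0.926,0.067,0.05],[0.575,-0.926,0.067,0.05],[0.575,-0.926,0.067,0.05],[0.575,-0.926,0.067,0.05]],
  ],
)

```text
t: 2.05
tcp_pos: [0.4504, -0.0215, 0.2136]
ee_rot: [180.0, -0.1, 0.7]
force: [0.2, -0.4, -1.0]
finger_gap: 0.0851
grip_force: 0.0
```

Request:
move_arm(
  plan=[
    [[0.501,-0.969,0.066,0.051],[0.501,-0.969,0.066,0.051],[0.501,-0.969,0.066,0.051],[0.501,-0.969,0.066,0.051],[0.501,-0.969,0.066,0.051],[0.501,-0.969,0.066,0.051],[0.501,-0.969,0.066,0.051],[0.501,-0.969,0.066,0.051]],
  ],
)

```text
t: 2.72
tcp_pos: [0.5467, 0.1708, 0.1999]
ee_rot: [179.9, 0.1, -4.1]
force: [-0.5, 0.3, 0.3]
finger_gap: 0.0854
grip_force: 0.0
```

Request:
move_arm(
  plan=[
    [[0,-0.01,0.7,0],[0,-0.01,0.7,0],[0,-0.01,0.7,0],[0,-0.01,0.7,0],[0,-0.01,0.78,0],[0,-0.01,0.855,0],[0,-0.01,0.855,0],[0,-0.01,0.855,0]],
  ],
)

```text
t: 3.38
tcp_pos: [0.546, 0.1725, 0.0291]
ee_rot: [179.9, 0.1, -4.1]
force: [0.6, 0.9, 0.4]
finger_gap: 0.0856
grip_force: 0.0
```

Request:
move_arm(
  plan=[
    [[0,0,0,0],[0,0,0,0],[0,0,0,0],[0,0,0,0],[0,0,0,0],[0,0,0,0],[0,0,0,0],[0,0,0,0]],
  ],
  hand=1,
)

```text
t: 4.05
tcp_pos: [0.5476, 0.1745, 0.0311]
ee_rot: [-180.0, -0.1, -4.0]
force: [0.0, -4.8, 6.2]
finger_gap: 0.0602
grip_force: 65.5
```

```bash
python3 - <<'E'
from plan import chain
chain([(.5475,.1745,.19,-4),(.3795,-.3195,.16,-8),(.3795,-.3195,.044,-8),(.3795,-.3195,.16,-8)],(.5465,.1725,.029,-4.05))
E
```

```text
from [0.5465 0.1725 0.029 ] -4.0 t 4.0 F [ 0.  -4.8  6.2] gap 0.0602
[0.004, -0.01, -0.805, -0.001] x 4 -> [0.547 0.174 0.19 ] -4.0
[-0.222, 0.841, 0.05, 0.015] x 5 -> [0.492 0.01  0.18 ] -5.3
[-0.203, 0.845, 0.05, 0.015] x 5 -> [ 0.435 -0.155  0.17 ] -6.7
[-0.182, 0.85, 0.05, 0.015] x 5 -> [ 0.38  -0.319  0.16 ] -8.0
[-0.0, 0.0, 0.58, -0.0] x 3 -> [ 0.38  -0.319  0.044] -8.0
[-0.0, 0.0, -0.58, -0.0] x 3 -> [ 0.38  -0.319  0.16 ] -8.0
```

Request:
move_arm(
  plan=[
    [[0,0,-0.15,0],[0,0,-0.35,0],[0,0,-0.55,0],[0,0,-0.7,0],[0,0,-0.8,0],[0,0,-0.8,0],[0,0,-0.8,0],[0,0,-0.8,0]],
  ],
)

```text
t: 4.72
tcp_pos: [0.546, 0.1746, 0.1889]
ee_rot: [180.0, 0.0, -4.0]
force: [-0.5, -0.1, -1.0]
finger_gap: 0.0606
grip_force: 66.0
```

Request:
move_arm(
  plan=[
    [[-0.04,0.14,0.01,0],[-0.08,0.3,0.02,0.005],[-0.12,0.45,0.03,0.01],[-0.16,0.6,0.04,0.015],[-0.2,0.74,0.05,0.015],[-0.222,0.841,0.05,0.015],[-0.222,0.841,0.05,0.015]],
  ],
)

```text
t: 5.3
tcp_pos: [0.4878, 0.0075, 0.1774]
ee_rot: [179.9, 0.3, -5.5]
force: [0.6, -0.4, -0.3]
finger_gap: 0.0607
grip_force: 66.0
```

Request:
move_arm(
  plan=[
    [[-0.04,0.14,0.01,0],[-0.08,0.3,0.02,0.005],[-0.12,0.45,0.03,0.01],[-0.15,0.6,0.04,0.015],[-0.19,0.74,0.05,0.015],[-0.203,0.845,0.05,0.015],[-0.203,0.845,0.05,0.015]],
  ],
)

```text
t: 5.88
tcp_pos: [0.4333, -0.1563, 0.1681]
ee_rot: [-180.0, 0.1, -6.9]
force: [0.5, -0.1, -0.9]
finger_gap: 0.0604
grip_force: 66.0
```

Request:
move_arm(
  plan=[
    [[-0.04,0.14,0.01,0],[-0.07,0.3,0.02,0.005],[-0.11,0.45,0.03,0.01],[-0.14,0.6,0.04,0.015],[-0.17,0.74,0.05,0.015],[-0.182,0.85,0.05,0.015],[-0.182,0.85,0.05,0.015],[-0.182,0.85,0.05,0.015]],
  ],
)

```text
t: 6.55
tcp_pos: [0.3783, -0.3187, 0.1583]
ee_rot: [-179.9, 0.1, -8.2]
force: [-0.2, 0.3, -0.5]
finger_gap: 0.0609
grip_force: 66.0
```

```bash
python3 - <<'E'
from plan import chain
from h import *
chain([(.3795,-.3195,.044,-8)])
g=grab('side','s1');t=grab('top','t1')
for f in (t,g):
  for c,a,k in blobs(f,(20,140,60),(35,255,255)): print(c.round(1),round(a),onplane(f,c,.15)[0].round(3))
E
```

```text
from [ 0.3783 -0.3187  0.1583] -8.2 t 6.5 F [-0.2  0.3 -0.5] gap 0.0609
[0.006, 0.003, 0.572, np.float64(-0.002)] x 3 -> [ 0.379 -0.319  0.044] -8.0
[424.  144.1] 151 [ 0.371 -0.319  0.15 ]
```

Request:
move_arm(
  plan=[
    [[0.006,0.003,0.2,0],[0.006,0.003,0.38,0],[0.006,0.003,0.5,0],[0.006,0.003,0.56,0],[0.006,0.003,0.58,0],[0.006,0.003,0.58,0],[0.006,0.003,0.58,0]],
  ],
)

```text
t: 7.23
tcp_pos: [0.3803, -0.3197, 0.0442]
ee_rot: [180.0, -0.1, -8.0]
force: [0.2, -0.9, -0.7]
finger_gap: 0.0609
grip_force: 42.8
```

Request:
move_arm(
  plan=[
    [[0,0,0,0],[0,0,0,0],[0,0,0,0],[0,0,0,0]],
  ],
  hand=0.17,
)

```text
t: 7.57
tcp_pos: [0.3799, -0.32, 0.0442]
ee_rot: [179.9, -0.1, -8.1]
force: [-0.2, -0.5, -0.7]
finger_gap: 0.0707
grip_force: 0.0
```

Request:
move_arm(
  plan=[
    [[0,0,-0.05,0],[0,0,-0.15,0],[0,0,-0.35,0],[0,0,-0.55,0],[0,0,-0.6,0],[0,0,-0.6,0]],
  ],
)

```text
t: 8.07
tcp_pos: [0.3812, -0.3212, 0.1674]
ee_rot: [179.8, -0.4, -8.1]
force: [0.6, -0.9, 0.2]
finger_gap: 0.0711
grip_force: 0.0
```

```bash
python3 - <<'E'
from plan import chain
from h import *
t=grab('top','t2');g=grab('side','s2')
for f in (t,g):
  for c,a,k in blobs(f,(20,140,60),(35,255,255)): print('soap',c.round(1),round(a),onplane(f,c,.036)[0].round(3))
  for c,a,k in blobs(f,(105,120,30),(130,255,255)): print('jar',c.round(1),round(a),onplane(f,c,.026)[0].round(3),rect(f,k,.03)[2])
chain([(.419,-.170,.12,69.7),(.419,-.170,.034,69.7)])
E
```

```text
soap [416.7 237.7] 67 [ 0.392 -0.31   0.036]
jar [218.6 247.8] 46 [0.369 0.309 0.026] 0.3
jar [249.4 238.7] 58 [0.396 0.212 0.026] 20.9
jar [277.8 230.3] 68 [0.42  0.122 0.026] 37.5
jar [312.3 227.8] 64 [0.427 0.014 0.026] 40.5
jar [370.9 229.6] 66 [ 0.418 -0.17   0.026] 69.9
soap [414.6 177.6] 224 [ 0.379 -0.306  0.036]
jar [300.4 325.5] 225 [0.367 0.312 0.026] 89.8
jar [314.7 291.3] 181 [0.393 0.219 0.026] 21.8
jar [326.5 263.2] 151 [0.418 0.13  0.026] 36.0
jar [346.7 236.6] 132 [0.425 0.022 0.026] 32.7
jar [381.7 200.8] 117 [ 0.416 -0.162  0.026] 27.7
from [ 0.3794 -0.3196  0.1638] -8.1 t 8.2 F [-0.3 -0.2  0.1] gap 0.0707
[0.046, -0.384, 0.11, np.float64(-0.432)] x 6 -> [ 0.399 -0.245  0.142] 30.8
[0.276, -0.271, 0.109, np.float64(-0.432)] x 6 -> [ 0.419 -0.17   0.12 ] 69.7
[0.0, 0.0, 0.43, np.float64(-0.0)] x 3 -> [ 0.419 -0.17   0.034] 69.7
```

Request:
move_arm(
  plan=[
    [[0.046,-0.384,0.11,-0.432],[0.046,-0.384,0.11,-0.432],[0.046,-0.384,0.11,-0.432],[0.046,-0.384,0.11,-0.432],[0.046,-0.384,0.11,-0.432],[0.046,-0.384,0.11,-0.432]],
  ],
  hand=0.2,
)

```text
t: 8.67
tcp_pos: [0.3983, -0.2437, 0.1395]
ee_rot: [-179.8, 0.1, 31.2]
force: [-0.4, -0.0, -0.3]
finger_gap: 0.0683
grip_force: 0.0
```

Request:
move_arm(
  plan=[
    [[0.276,-0.271,0.109,-0.432],[0.276,-0.271,0.109,-0.432],[0.276,-0.271,0.109,-0.432],[0.276,-0.271,0.109,-0.432],[0.276,-0.271,0.109,-0.432],[0.276,-0.271,0.109,-0.432],[0.276,-0.271,0.109,-0.432]],
  ],
)

```text
t: 9.25
tcp_pos: [0.4178, -0.1693, 0.1179]
ee_rot: [-179.8, -0.0, 69.8]
force: [-0.5, -0.6, -0.5]
finger_gap: 0.0683
grip_force: 0.0
```

Request:
move_arm(
  plan=[
    [[0,0,0.15,0],[0,0,0.3,0],[0,0,0.4,0],[0,0,0.415,0],[0,0,0.415,0],[0,0,0.415,0]],
  ],
)

```text
t: 9.75
tcp_pos: [0.4188, -0.17, 0.0365]
ee_rot: [-179.9, -0.0, 69.6]
force: [-0.1, -0.2, 0.7]
finger_gap: 0.0685
grip_force: 0.0
```

Request:
move_arm(
  plan=[
    [[0,0,0,0],[0,0,0,0],[0,0,0,0],[0,0,0,0],[0,0,0,0],[0,0,0,0],[0,0,0,0],[0,0,0,0]],
  ],
  hand=1,
)

```text
t: 10.42
tcp_pos: [0.4196, -0.1703, 0.0378]
ee_rot: [179.9, 0.0, 69.7]
force: [-1.5, 0.3, 8.9]
finger_gap: 0.0283
grip_force: 59.1
```

```bash
python3 - <<'E'
from plan import chain
chain([(.419,-.170,.17,69.7),(.540,.0926,.16,86),(.540,.0926,.045,86),(.540,.0926,.15,86),(.4275,.0144,.12,40.4+90),(.4275,.0144,.041,130.4)],(.419,-.170,.037,69.7))
E
```

```text
from [ 0.419 -0.17   0.037] 69.7 t 10.4 F [-1.5  0.3  8.9] gap 0.0283
[0.0, 0.0, -0.665, -0.0] x 4 -> [ 0.419 -0.17   0.17 ] 69.7
[0.721, 0.056, 0.025, -0.091] x 4 -> [ 0.48  -0.039  0.165] 77.9
[0.705, 0.158, 0.025, -0.09] x 4 -> [0.54  0.093 0.16 ] 86.0
[0.0, -0.0, 0.575, -0.0] x 3 -> [0.54  0.093 0.045] 86.0
[0.0, -0.0, -0.525, -0.0] x 3 -> [0.54  0.093 0.15 ] 86.0
[-0.429, -0.534, 0.15, -0.493] x 7 -> [0.427 0.014 0.12 ] 130.4
[-0.0, -0.0, 0.395, -0.0] x 2 -> [0.427 0.014 0.041] 130.4
```

Request:
move_arm(
  plan=[
    [[0,0,-0.1,0],[0,0,-0.25,0],[0,0,-0.4,0],[0,0,-0.55,0],[0,0,-0.665,0],[0,0,-0.665,0]],
  ],
)

```text
t: 10.92
tcp_pos: [0.4215, -0.1711, 0.1742]
ee_rot: [179.5, 0.0, 69.7]
force: [0.9, -0.5, -0.9]
finger_gap: 0.0279
grip_force: 60.0
```

Request:
move_arm(
  plan=[
    [[0.14,0.01,0,-0.02],[0.3,0.02,0,-0.05],[0.45,0.03,0.02,-0.09],[0.6,0.05,0.025,-0.091],[0.721,0.056,0.025,-0.091],[0.721,0.056,0.025,-0.091]],
  ],
)

```text
t: 11.42
tcp_pos: [0.4811, -0.0357, 0.1645]
ee_rot: [179.9, -0.1, 78.0]
force: [-0.4, 0.4, -0.2]
finger_gap: 0.0283
grip_force: 60.1
```

Request:
move_arm(
  plan=[
    [[0.16,0.04,0,-0.02],[0.32,0.08,0,-0.05],[0.48,0.11,0.02,-0.09],[0.62,0.14,0.025,-0.09],[0.705,0.158,0.025,-0.09],[0.705,0.158,0.025,-0.09],[0.705,0.158,0.025,-0.09],[0.705,0.158,0.025,-0.09]],
  ],
)

```text
t: 12.08
tcp_pos: [0.5392, 0.0917, 0.1591]
ee_rot: [-179.9, 0.0, 86.0]
force: [0.6, 0.5, -0.2]
finger_gap: 0.0281
grip_force: 60.0
```

Request:
move_arm(
  plan=[
    [[0,0,0.15,0],[0,0,0.3,0],[0,0,0.42,0],[0,0,0.52,0],[0,0,0.575,0],[0,0,0.575,0],[0,0,0.575,0]],
  ],
)

```text
t: 12.67
tcp_pos: [0.5399, 0.0918, 0.0447]
ee_rot: [-180.0, 0.0, 85.9]
force: [-0.7, -0.3, 0.3]
finger_gap: 0.0284
grip_force: 62.5
```

Release narrowly (gap ~45 mm), rise, then look before the next jar.

Request:
move_arm(
  plan=[
    [[0,0,0,0],[0,0,0,0],[0,0,0,0],[0,0,0,0],[0,0,0,0]],
  ],
  hand=0.47,
)

```text
t: 13.08
tcp_pos: [0.5403, 0.0926, 0.0451]
ee_rot: [179.9, -0.0, 86.0]
force: [0.7, 0.1, 1.0]
finger_gap: 0.0454
grip_force: 0.0
```

Request:
move_arm(
  plan=[
    [[0,0,-0.1,0],[0,0,-0.25,0],[0,0,-0.4,0],[0,0,-0.525,0],[0,0,-0.525,0]],
  ],
)

```text
t: 13.5
tcp_pos: [0.543, 0.0931, 0.1545]
ee_rot: [179.5, -0.1, 86.0]
force: [0.8, 0.2, 0.8]
finger_gap: 0.0449
grip_force: 0.0
```

Request:
move_arm(
  plan=[
    [[-0.429,-0.534,0.15,-0.493],[-0.429,-0.534,0.15,-0.493],[-0.429,-0.534,0.15,-0.493],[-0.429,-0.534,0.15,-0.493],[-0.429,-0.534,0.15,-0.493],[-0.429,-0.534,0.15,-0.493],[-0.429,-0.534,0.15,-0.493],[-0.429,-0.534,0.15,-0.493]],
  ],
  hand=0.25,
)

```text
t: 14.17
tcp_pos: [0.4275, 0.0145, 0.1194]
ee_rot: [180.0, 0.0, 130.3]
force: [0.8, 0.8, 0.1]
finger_gap: 0.0637
grip_force: 0.0
```

```bash
cat > look.py <<'E'
from h import *
import sys
def look(tag):
    s=ctrl.observe();print('tcp',np.round(s['tcp_pos'],4),round(s['ee_rot'][2],1),round(s['t'],1),round(s['finger_gap'],4))
    fs={n:grab(n,n[0]+tag) for n in('top','side')}
    for n,f in fs.items():
        for c,a,k in blobs(f,(20,140,60),(35,255,255)): print(n,'soap',c.round(1),round(a),onplane(f,c,.036)[0].round(3))
        for c,a,k in blobs(f,(105,120,30),(130,255,255),12): print(n,'jar',c.round(1),round(a),onplane(f,c,.026)[0].round(3),*rect(f,k,.03)[1:])
    return fs
if __name__=='__main__': look(sys.argv[1])
E
python3 look.py 3
```

```text
tcp [0.4275 0.0145 0.1194] 130.3 14.2 0.0637
top soap [419.2 241.3] 228 [ 0.38  -0.318  0.036]
top jar [218.7 247.8] 47 [0.369 0.309 0.026] [29.2 24.9] 89.2
top jar [249.6 238.6] 64 [0.396 0.211 0.026] [26.  29.3] 19.3
top jar [287.4 192.8] 62 [0.538 0.091 0.026] [27.2 27. ] 86.4
side soap [414.6 177.6] 224 [ 0.379 -0.306  0.036]
side jar [294.9 234.8] 156 [0.544 0.089 0.026] [52.9 44.1] 80.3
side jar [300.4 325.5] 224 [0.367 0.312 0.026] [41.4 37.6] 89.8
side jar [314.7 291.3] 180 [0.393 0.219 0.026] [29.2 49.9] 21.2
side jar [326.5 263.2] 151 [0.418 0.13  0.026] [27.1 53. ] 36.1
side jar [346.7 236.6] 132 [0.425 0.022 0.026] [28.1 55.9] 36.1
```

Request:
move_arm(
  plan=[
    [[0,0,0.15,0],[0,0,0.3,0],[0,0,0.395,0],[0,0,0.395,0],[0,0,0.395,0]],
  ],
)

```text
t: 14.68
tcp_pos: [0.4269, 0.0146, 0.0399]
ee_rot: [-179.9, -0.1, 130.3]
force: [0.4, 0.7, -0.0]
finger_gap: 0.0642
grip_force: 0.0
```

Request:
move_arm(
  plan=[
    [[0,0,0,0],[0,0,0,0],[0,0,0,0],[0,0,0,0],[0,0,0,0],[0,0,0,0],[0,0,0,0]],
  ],
  hand=1,
)

```text
t: 15.27
tcp_pos: [0.4284, 0.0145, 0.042]
ee_rot: [179.9, 0.1, 130.3]
force: [-2.2, 0.5, 9.8]
finger_gap: 0.0282
grip_force: 58.5
```

Request:
move_arm(
  plan=[
    [[0,0,-0.1,0],[0,0,-0.25,0],[0,0,-0.4,0],[0,0,-0.55,0],[0,0,-0.6,0],[0,0,-0.6,0]],
  ],
)

```text
t: 15.77
tcp_pos: [0.4295, 0.0145, 0.164]
ee_rot: [179.7, 0.3, 130.3]
force: [0.7, -0.2, 0.1]
finger_gap: 0.0278
grip_force: 59.9
```

```bash
python3 - <<'E'
from plan import chain
chain([(.5425,.1285,.16,86),(.5425,.1285,.049,86),(.5425,.1285,.15,86),(.4205,.123,.12,37.4+90),(.4205,.123,.041,127.4),(.4205,.123,.16,127.4),
(.545,.1644,.16,86),(.545,.1644,.049,86),(.545,.1644,.15,86),(.396,.212,.12,111),(.396,.212,.041,111),(.396,.212,.16,111),
(.5476,.2003,.16,86),(.5476,.2003,.049,86),(.5476,.2003,.15,86),(.3697,.308,.12,90),(.3697,.308,.041,90),(.3697,.308,.16,90),
(.5501,.2362,.16,86),(.5501,.2362,.049,86),(.5501,.2362,.15,86)],(.4275,.0144,.161,130.4))
E
```

```text
from [0.4275 0.0144 0.161 ] 130.4 t 15.8 F [ 0.7 -0.2  0.1] gap 0.0278
[0.062, 0.808, 0.005, 0.493] x 7 -> [0.543 0.129 0.16 ] 86.0
[-0.0, -0.0, 0.555, 0.0] x 3 -> [0.543 0.129 0.049] 86.0
[-0.0, -0.0, -0.505, 0.0] x 3 -> [0.543 0.129 0.15 ] 86.0
[-0.07, -0.607, 0.15, -0.46] x 6 -> [0.42  0.123 0.12 ] 127.4
[-0.0, 0.0, 0.395, 0.0] x 2 -> [0.42  0.123 0.041] 127.4
[-0.0, 0.0, -0.595, 0.0] x 3 -> [0.42  0.123 0.16 ] 127.4
[-0.214, 0.62, -0.0, 0.46] x 6 -> [0.545 0.164 0.16 ] 86.0
[0.0, 0.0, 0.555, 0.0] x 3 -> [0.545 0.164 0.049] 86.0
[0.0, 0.0, -0.505, 0.0] x 3 -> [0.545 0.164 0.15 ] 86.0
[0.186, -0.759, 0.15, -0.277] x 4 -> [0.396 0.212 0.12 ] 111.0
[0.0, -0.0, 0.395, -0.0] x 2 -> [0.396 0.212 0.041] 111.0
[0.0, -0.0, -0.595, -0.0] x 3 -> [0.396 0.212 0.16 ] 111.0
[-0.326, 0.687, -0.0, 0.277] x 4 -> [0.548 0.2   0.16 ] 86.0
[0.0, -0.001, 0.555, 0.0] x 3 -> [0.548 0.2   0.049] 86.0
[0.0, 0.0, -0.505, 0.0] x 3 -> [0.548 0.2   0.15 ] 86.0
[0.476, -0.924, 0.15, -0.044] x 6 -> [0.37  0.308 0.12 ] 90.0
[-0.0, -0.0, 0.395, -0.0] x 2 -> [0.37  0.308 0.041] 90.0
[-0.0, -0.0, -0.595, -0.0] x 3 -> [0.37  0.308 0.16 ] 90.0
[-0.359, 0.902, -0.0, 0.044] x 5 -> [0.55  0.236 0.16 ] 86.0
[-0.0, -0.0, 0.555, 0.0] x 3 -> [0.55  0.236 0.049] 86.0
[-0.0, -0.0, -0.505, 0.0] x 3 -> [0.55  0.236 0.15 ] 86.0
```

Request:
move_arm(
  plan=[
    [[0.01,0.13,0,0.08],[0.02,0.27,0,0.16],[0.03,0.41,0,0.24],[0.04,0.55,0,0.32],[0.06,0.69,0,0.4],[0.062,0.808,0.005,0.47],[0.062,0.808,0.005,0.493],[0.062,0.808,0.005,0.493]],
  ],
)

```text
t: 16.43
tcp_pos: [0.5428, 0.1294, 0.1585]
ee_rot: [-180.0, 0.0, 86.0]
force: [-0.4, 0.4, -0.3]
finger_gap: 0.0278
grip_force: 59.9
```

Request:
move_arm(
  plan=[
    [[0,0,0,0],[0,0,0.15,0],[0,0,0.3,0],[0,0,0.42,0],[0,0,0.52,0],[0,0,0.555,0],[0,0,0.555,0]],
  ],
)

```text
t: 17.02
tcp_pos: [0.5409, 0.1277, 0.0477]
ee_rot: [-179.8, 0.1, 86.0]
force: [0.8, 0.6, 0.2]
finger_gap: 0.0275
grip_force: 59.9
```

Request:
move_arm(
  plan=[
    [[0,0,0,0],[0,0,0,0],[0,0,0,0],[0,0,0,0],[0,0,0,0]],
  ],
  hand=0.47,
)

```text
t: 17.43
tcp_pos: [0.5428, 0.1285, 0.0489]
ee_rot: [180.0, -0.0, 86.0]
force: [0.7, -0.6, 0.7]
finger_gap: 0.0451
grip_force: 0.0
```

Request:
move_arm(
  plan=[
    [[0,0,-0.1,0],[0,0,-0.25,0],[0,0,-0.4,0],[0,0,-0.505,0],[0,0,-0.505,0]],
  ],
)

```text
t: 17.85
tcp_pos: [0.5453, 0.1291, 0.1541]
ee_rot: [179.6, -0.1, 86.0]
force: [0.7, 1.0, -0.3]
finger_gap: 0.045
grip_force: 0.0
```

Request:
move_arm(
  plan=[
    [[-0.07,-0.607,0.15,-0.46],[-0.07,-0.607,0.15,-0.46],[-0.07,-0.607,0.15,-0.46],[-0.07,-0.607,0.15,-0.46],[-0.07,-0.607,0.15,-0.46],[-0.07,-0.607,0.15,-0.46],[-0.07,-0.607,0.15,-0.46]],
  ],
  hand=0.25,
)

```text
t: 18.43
tcp_pos: [0.4201, 0.1231, 0.1193]
ee_rot: [-180.0, -0.0, 127.6]
force: [-1.0, 0.3, -0.1]
finger_gap: 0.0642
grip_force: 0.0
```

```bash
python3 look.py 4
```

```text
tcp [0.4201 0.1231 0.1193] 127.6 18.4 0.0642
top soap [419.2 241.3] 229 [ 0.381 -0.318  0.036]
top jar [216.4 247.2] 15 [0.37  0.316 0.026] [ 8.3 25.3] 82.4
top jar [276.1 192.7] 71 [0.539 0.127 0.026] [29.5 27.4] 83.5
top jar [287.4 192.8] 62 [0.538 0.091 0.026] [27.2 27. ] 86.5
side soap [414.6 177.6] 224 [ 0.379 -0.305  0.036]
side jar [290.3 238.8] 286 [0.545 0.108 0.026] [94.  42.3] 89.9
side jar [300.4 325.5] 224 [0.367 0.312 0.026] [41.6 37.6] 89.8
side jar [314.7 291.3] 181 [0.393 0.219 0.026] [29.2 49.9] 20.9
side jar [326.5 263.2] 151 [0.418 0.13  0.026] [27.1 52.9] 36.1
```

Jar 4 is placed and the others haven't moved. Now jar 3, then on to jar 2.

Request:
move_arm(
  plan=[
    [[0,0,0.15,0],[0,0,0.3,0],[0,0,0.395,0],[0,0,0.395,0],[0,0,0.395,0]],
  ],
)

```text
t: 18.95
tcp_pos: [0.4163, 0.1216, 0.0389]
ee_rot: [-179.5, -0.2, 127.2]
force: [-5.9, -5.4, -4.4]
finger_gap: 0.0638
grip_force: 4.2
```

Request:
move_arm(
  plan=[
    [[0,0,0,0],[0,0,0,0],[0,0,0,0],[0,0,0,0],[0,0,0,0],[0,0,0,0],[0,0,0,0]],
  ],
  hand=1,
)

```text
t: 19.53
tcp_pos: [0.4211, 0.1232, 0.0409]
ee_rot: [179.9, 0.0, 127.4]
force: [-1.4, -0.4, 6.2]
finger_gap: 0.0276
grip_force: 59.5
```

Request:
move_arm(
  plan=[
    [[0,0,-0.1,0],[0,0,-0.25,0],[0,0,-0.4,0],[0,0,-0.55,0],[0,0,-0.595,0],[0,0,-0.595,0]],
  ],
)

```text
t: 20.03
tcp_pos: [0.4223, 0.1236, 0.1618]
ee_rot: [179.7, 0.1, 127.4]
force: [0.4, -1.3, -1.5]
finger_gap: 0.028
grip_force: 59.5
```

Request:
move_arm(
  plan=[
    [[-0.03,0.1,0,0.08],[-0.07,0.2,0,0.16],[-0.11,0.32,0,0.24],[-0.15,0.44,0,0.32],[-0.19,0.55,0,0.4],[-0.214,0.62,0,0.46],[-0.214,0.62,0,0.46],[-0.214,0.62,0,0.46]],
  ],
)

```text
t: 20.7
tcp_pos: [0.5443, 0.1642, 0.1574]
ee_rot: [-179.8, 0.1, 86.1]
force: [-0.3, -0.0, -0.1]
finger_gap: 0.0282
grip_force: 59.5
```

```bash
python3 - <<'E'
from look import *
fs=look('5')
a=fs['side']['image'][130:270,200:400]
b=fs['top']['image'][140:260,200:340]
cv2.imwrite('pics/crop5.png',cv2.convertScaleAbs(np.hstack([cv2.resize(a,(430,301)),cv2.resize(b,(351,301))]),alpha=1.6))
E
```

```text
tcp [0.5443 0.1642 0.1574] 86.1 20.7 0.0282
top soap [419.2 241.2] 230 [ 0.381 -0.318  0.036]
top jar [276.1 192.7] 71 [0.539 0.127 0.026] [29.3 27.3] 83.9
top jar [287.4 192.8] 62 [0.538 0.091 0.026] [27.1 27. ] 86.5
side soap [414.6 177.6] 224 [ 0.379 -0.306  0.036]
side jar [271.8 220. ] 178 [0.632 0.076 0.026] [44.8 84.7] 58.9
side jar [290.3 238.8] 287 [0.545 0.108 0.026] [94.1 42.3] 89.9
side jar [300.4 325.5] 225 [0.367 0.312 0.026] [41.6 37.6] 89.8
side jar [314.7 291.3] 181 [0.393 0.219 0.026] [29.1 50. ] 21.8
```

View pics/crop5.png

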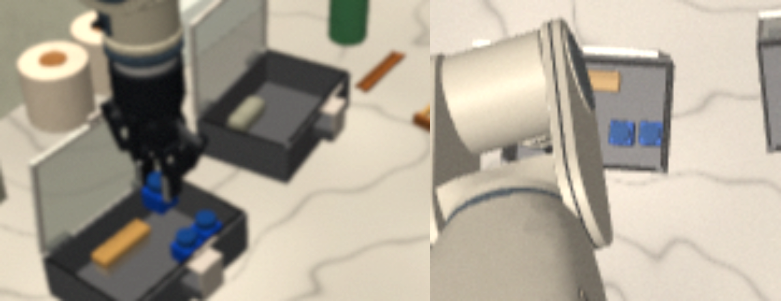

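```bash
python3 - <<'E'
from h import *
f=grab('side')
print(onplane(f,(271.8,220),.137),onplane(f,(271.8,220),.132),proj(f,(.544,.164,.135)))
for c,a,k in blobs(f,(105,120,30),(130,255,255),12): print(c.round(),k.min(0),k.max(0))
E
```

```text
[[0.54501797 0.17089305 0.137     ]] [[0.54894515 0.16660711 0.132     ]] [[274.01338422 219.17704618]]
[272. 220.] [265.125 208.875] [282.625 228.875]
[290. 239.] [278.875 227.125] [303.125 251.875]
[300. 326.] [292.125 315.875] [308.375 335.625]
[315. 291.] [308.125 282.125] [321.125 299.875]
```

Request:
move_arm(
  plan=[
    [[0,0,0.15,0],[0,0,0.3,0],[0,0,0.42,0],[0,0,0.52,0],[0,0,0.555,0],[0,0,0.555,0],[0,0,0.555,0]],
  ],
)

```text
t: 21.43
tcp_pos: [0.5449, 0.1643, 0.0489]
ee_rot: [-180.0, 0.0, 86.0]
force: [-0.2, 0.3, 0.4]
finger_gap: 0.0281
grip_force: 59.5
```

Request:
move_arm(
  plan=[
    [[0,0,0,0],[0,0,0,0],[0,0,0,0],[0,0,0,0],[0,0,0,0]],
  ],
  hand=0.47,
)

```text
t: 21.85
tcp_pos: [0.5453, 0.1644, 0.0491]
ee_rot: [180.0, -0.0, 86.0]
force: [0.1, 0.3, -0.2]
finger_gap: 0.0453
grip_force: 0.0
```

Request:
move_arm(
  plan=[
    [[0,0,-0.1,0],[0,0,-0.25,0],[0,0,-0.4,0],[0,0,-0.505,0],[0,0,-0.505,0]],
  ],
)

```text
t: 22.27
tcp_pos: [0.5477, 0.1651, 0.1542]
ee_rot: [179.6, -0.2, 86.0]
force: [1.0, 0.7, 0.5]
finger_gap: 0.0453
grip_force: 0.0
```

Request:
move_arm(
  plan=[
    [[0.186,-0.759,0.15,-0.277],[0.186,-0.759,0.15,-0.277],[0.186,-0.759,0.15,-0.277],[0.186,-0.759,0.15,-0.277],[0.186,-0.759,0.15,-0.277],[0.186,-0.759,0.15,-0.277],[0.186,-0.759,0.15,-0.277]],
  ],
  hand=0.25,
)

```text
t: 22.85
tcp_pos: [0.3969, 0.2125, 0.1196]
ee_rot: [179.9, -0.0, 110.9]
force: [1.9, 0.0, -0.5]
finger_gap: 0.0642
grip_force: 0.0
```

```bash
python3 look.py 6
```

```text
tcp [0.3969 0.2125 0.1196] 110.9 22.9 0.0642
top soap [419.2 241.2] 229 [ 0.381 -0.318  0.036]
top jar [250.6 238.4] 54 [0.397 0.208 0.026] [25.8 26.5] 20.3
top jar [264.3 191.6] 70 [0.543 0.164 0.026] [28.4 27.4] 87.2
top jar [276.1 192.7] 70 [0.539 0.127 0.026] [29.6 27.3] 83.8
top jar [287.4 192.8] 61 [0.538 0.091 0.026] [27.2 27. ] 86.5
side soap [414.6 177.6] 224 [ 0.379 -0.306  0.036]
side jar [276.6 250.7] 187 [0.548 0.163 0.026] [40.8 62.4] 47.3
side jar [293.3 238. ] 66 [0.54  0.102 0.026] [21.6 46.1] 45.4
side jar [300.4 325.5] 224 [0.367 0.312 0.026] [41.4 37.6] 89.8
side jar [314.7 291.3] 181 [0.393 0.219 0.026] [29.1 49.8] 21.2
```

Request:
move_arm(
  plan=[
    [[0,0,0.15,0],[0,0,0.3,0],[0,0,0.395,0],[0,0,0.395,0],[0,0,0.395,0]],
  ],
)

```text
t: 23.37
tcp_pos: [0.3966, 0.2116, 0.04]
ee_rot: [-179.9, 0.0, 110.8]
force: [-0.7, 0.6, 0.0]
finger_gap: 0.0639
grip_force: 0.0
```

Request:
move_arm(
  plan=[
    [[0,0,0,0],[0,0,0,0],[0,0,0,0],[0,0,0,0],[0,0,0,0],[0,0,0,0],[0,0,0,0]],
  ],
  hand=1,
)

```text
t: 23.95
tcp_pos: [0.3973, 0.2125, 0.042]
ee_rot: [179.8, -0.0, 110.9]
force: [0.3, -2.1, 8.2]
finger_gap: 0.0276
grip_force: 58.6
```

Request:
move_arm(
  plan=[
    [[0,0,-0.1,0],[0,0,-0.25,0],[0,0,-0.4,0],[0,0,-0.55,0],[0,0,-0.595,0],[0,0,-0.595,0]],
  ],
)

```text
t: 24.45
tcp_pos: [0.3979, 0.213, 0.1625]
ee_rot: [179.6, -0.0, 110.9]
force: [0.5, 0.3, -0.6]
finger_gap: 0.0274
grip_force: 59.9
```

Request:
move_arm(
  plan=[
    [[-0.06,0.12,0,0.06],[-0.12,0.24,0,0.12],[-0.18,0.38,0,0.18],[-0.24,0.52,0,0.24],[-0.3,0.63,0,0.277],[-0.326,0.687,0,0.277],[-0.326,0.687,0,0.277],[-0.326,0.687,0,0.277]],
  ],
)

```text
t: 25.12
tcp_pos: [0.547, 0.1998, 0.1577]
ee_rot: [-179.8, 0.1, 86.0]
force: [-0.6, -0.8, -0.6]
finger_gap: 0.0277
grip_force: 59.9
```

Request:
move_arm(
  plan=[
    [[0,0,0.15,0],[0,0,0.3,0],[0,0,0.42,0],[0,0,0.52,0],[0,0,0.555,0],[0,0,0.555,0],[0,0,0.555,0]],
  ],
)

```text
t: 25.7
tcp_pos: [0.5464, 0.2003, 0.0483]
ee_rot: [-179.9, 0.0, 86.0]
force: [0.4, 0.5, -0.2]
finger_gap: 0.0275
grip_force: 59.9
```

Request:
move_arm(
  plan=[
    [[0,0,0,0],[0,0,0,0],[0,0,0,0],[0,0,0,0],[0,0,0,0]],
  ],
  hand=0.47,
)

```text
t: 26.12
tcp_pos: [0.5479, 0.2003, 0.0487]
ee_rot: [180.0, -0.0, 86.0]
force: [-0.2, -0.7, 0.6]
finger_gap: 0.0456
grip_force: 0.0
```

Request:
move_arm(
  plan=[
    [[0,0,-0.1,0],[0,0,-0.25,0],[0,0,-0.4,0],[0,0,-0.505,0],[0,0,-0.505,0]],
  ],
)

```text
t: 26.53
tcp_pos: [0.5505, 0.2011, 0.1542]
ee_rot: [179.6, -0.2, 86.0]
force: [0.4, 0.6, 0.1]
finger_gap: 0.0456
grip_force: 0.0
```

Request:
move_arm(
  plan=[
    [[0.476,-0.924,0.15,-0.044],[0.476,-0.924,0.15,-0.044],[0.476,-0.924,0.15,-0.044],[0.476,-0.924,0.15,-0.044],[0.476,-0.924,0.15,-0.044],[0.476,-0.924,0.15,-0.044],[0.476,-0.924,0.15,-0.044],[0.476,-0.924,0.15,-0.044]],
  ],
  hand=0.25,
)

```text
t: 27.2
tcp_pos: [0.3703, 0.3084, 0.1194]
ee_rot: [180.0, -0.0, 90.0]
force: [0.7, -0.5, 0.4]
finger_gap: 0.0641
grip_force: 0.0
```

```bash
python3 look.py 7
```

```text
tcp [0.3703 0.3084 0.1194] 90.0 27.2 0.0641
top soap [419.2 241.2] 229 [ 0.381 -0.318  0.036]
top jar [219.9 247.2] 69 [0.37  0.305 0.026] [29.9 25.6] 89.2
top jar [253.2 191.3] 70 [0.545 0.2   0.026] [28.9 27.2] 87.0
top jar [264.3 191.6] 70 [0.543 0.164 0.026] [28.5 27.4] 87.3
top jar [276.1 192.7] 70 [0.539 0.127 0.026] [29.1 27.2] 84.1
top jar [287.3 192.8] 60 [0.538 0.091 0.026] [27.1 27. ] 86.5
side soap [414.6 177.6] 224 [ 0.379 -0.306  0.036]
side jar [263.2 261.1] 73 [0.554 0.209 0.026] [17.6 56.7] 36.7
side jar [300.4 325.5] 225 [0.367 0.312 0.026] [41.4 37.6] 89.8
```

Request:
move_arm(
  plan=[
    [[0,0,0.15,0],[0,0,0.3,0],[0,0,0.395,0],[0,0,0.395,0],[0,0,0.395,0]],
  ],
)

```text
t: 27.72
tcp_pos: [0.3707, 0.3072, 0.04]
ee_rot: [-179.9, 0.1, 89.8]
force: [-0.1, -0.4, 0.4]
finger_gap: 0.0643
grip_force: 0.0
```

Request:
move_arm(
  plan=[
    [[0,0,0,0],[0,0,0,0],[0,0,0,0],[0,0,0,0],[0,0,0,0],[0,0,0,0],[0,0,0,0]],
  ],
  hand=1,
)

```text
t: 28.3
tcp_pos: [0.3712, 0.3086, 0.0422]
ee_rot: [179.9, -0.1, 90.0]
force: [1.5, -1.7, 7.7]
finger_gap: 0.028
grip_force: 58.7
```

Request:
move_arm(
  plan=[
    [[0,0,-0.1,0],[0,0,-0.25,0],[0,0,-0.4,0],[0,0,-0.55,0],[0,0,-0.595,0],[0,0,-0.595,0]],
  ],
)

```text
t: 28.8
tcp_pos: [0.3717, 0.3094, 0.1628]
ee_rot: [179.7, -0.3, 89.9]
force: [0.2, -0.2, -1.1]
finger_gap: 0.0277
grip_force: 59.8
```

Request:
move_arm(
  plan=[
    [[-0.05,0.12,0,0.02],[-0.1,0.25,0,0.04],[-0.16,0.4,0,0.044],[-0.22,0.55,0,0.044],[-0.28,0.7,0,0.044],[-0.34,0.84,0,0.044],[-0.359,0.902,0,0.044],[-0.359,0.902,0,0.044]],
  ],
)

```text
t: 29.47
tcp_pos: [0.5525, 0.235, 0.1582]
ee_rot: [180.0, 0.0, 85.8]
force: [-1.0, 0.2, -1.0]
finger_gap: 0.0278
grip_force: 59.7
```

Request:
move_arm(
  plan=[
    [[0,0,0.15,0],[0,0,0.3,0],[0,0,0.42,0],[0,0,0.52,0],[0,0,0.555,0],[0,0,0.555,0],[0,0,0.555,0]],
  ],
)

```text
t: 30.05
tcp_pos: [0.5489, 0.2365, 0.0481]
ee_rot: [-179.9, 0.0, 86.0]
force: [0.4, -0.2, -0.1]
finger_gap: 0.0275
grip_force: 59.8
```

Request:
move_arm(
  plan=[
    [[0,0,0,0],[0,0,0,0],[0,0,0,0],[0,0,0,0],[0,0,0,0]],
  ],
  hand=0.47,
)

```text
t: 30.47
tcp_pos: [0.5505, 0.2362, 0.0486]
ee_rot: [180.0, -0.0, 86.0]
force: [-0.9, -0.4, 0.4]
finger_gap: 0.045
grip_force: 0.0
```

Request:
move_arm(
  plan=[
    [[0,0,-0.1,0],[0,0,-0.25,0],[0,0,-0.4,0],[0,0,-0.55,0],[0,0,-0.75,0],[0,0,-0.95,0],[0,0,-1,0],[0,0,-1,0]],
  ],
)

```text
t: 31.13
tcp_pos: [0.5526, 0.2369, 0.2529]
ee_rot: [179.6, -0.2, 86.0]
force: [-0.1, 0.2, 0.3]
finger_gap: 0.045
grip_force: 0.0
```

Request:
move_arm(
  plan=[
    [[0,-0.9,-0.2,0],[0,-0.9,-0.2,0],[0,-0.9,-0.2,0],[0,-0.9,-0.2,0],[0,-0.9,-0.2,0],[0,-0.9,-0.2,0],[0,-0.9,-0.2,0]],
  ],
  hand=1,
)

```text
t: 31.72
tcp_pos: [0.3702, 0.2487, 0.2879]
ee_rot: [-180.0, 0.0, 86.1]
force: [0.4, 0.3, -0.1]
finger_gap: 0.0001
grip_force: 0.0
```

```bash
python3 - <<'E'
from look import *
fs=look('8')
t=fs['top'];s=fs['side']
a=s['image'][150:300,190:340];b=t['image'][140:260,200:340]
cv2.imwrite('pics/crop8.png',cv2.convertScaleAbs(np.hstack([cv2.resize(a,(390,390),interpolation=cv2.INTER_CUBIC),cv2.resize(b,(410,390),interpolation=cv2.INTER_CUBIC)]),alpha=1.6))
R=np.array([[np.cos(.07),np.sin(.07)],[-np.sin(.07),np.cos(.07)]])
for th in(1.3,1.4,1.5,1.57,1.65,1.75,1.9):
    pts=[]
    for y in(-.1,0,.1):
        own=np.array([.07-.142*np.cos(th),y]);w=R@own+[.565,.163];pts.append([*w,.066+.142*np.sin(th)])
    print(th,proj(t,pts).round(1).tolist(),proj(s,pts).round(1).tolist())
E
```

```text
tcp [0.3702 0.2487 0.2879] 86.1 31.7 0.0001
top soap [419.2 241.2] 229 [ 0.381 -0.318  0.036]
top jar [242.  190.6] 59 [0.548 0.235 0.026] [28.  27.2] 85.7
top jar [253.  191.3] 73 [0.545 0.2   0.026] [30.3 26.9] 89.1
top jar [264.3 191.6] 70 [0.543 0.164 0.026] [28.5 26.9] 89.1
top jar [276.1 192.7] 69 [0.539 0.127 0.026] [28.6 27.1] 85.3
top jar [287.4 192.9] 61 [0.538 0.091 0.026] [27.2 27. ] 86.6
side soap [414.6 177.6] 224 [ 0.379 -0.306  0.036]
side jar [276.8 250.5] 688 [0.548 0.162 0.026] [182.3  43. ] 87.2
1.3 [[291.6, 168.7], [254.6, 166.8], [217.8, 164.8]] [[283.0, 168.9], [254.7, 188.5], [222.8, 210.5]]
1.4 [[291.8, 163.5], [254.7, 161.5], [217.8, 159.6]] [[278.7, 166.0], [250.3, 185.3], [218.2, 207.0]]
1.5 [[292.0, 158.2], [255.0, 156.2], [218.0, 154.3]] [[274.4, 163.6], [245.9, 182.6], [213.8, 204.0]]
1.57 [[292.2, 154.5], [255.2, 152.6], [218.2, 150.6]] [[271.5, 162.2], [242.9, 181.0], [210.8, 202.3]]
1.65 [[292.5, 150.4], [255.5, 148.4], [218.6, 146.5]] [[268.2, 160.8], [239.6, 179.5], [207.4, 200.5]]
1.75 [[292.9, 145.3], [256.0, 143.4], [219.2, 141.5]] [[264.1, 159.6], [235.6, 178.1], [203.4, 198.9]]
1.9 [[293.5, 138.2], [256.9, 136.3], [220.3, 134.4]] [[258.5, 158.8], [229.9, 177.0], [197.8, 197.4]]
```

View pics/crop8.png

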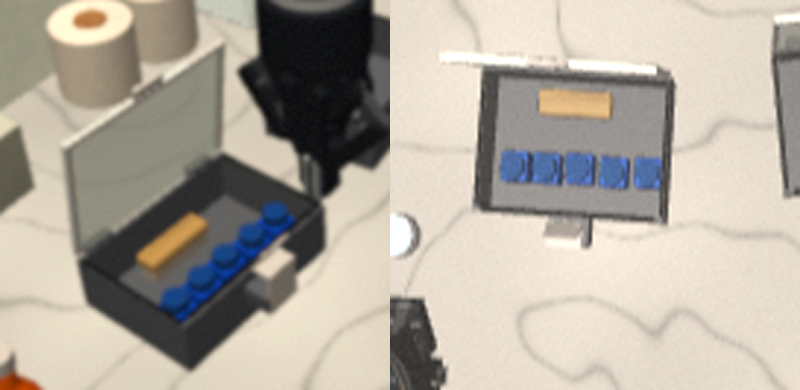

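```bash
python3 - <<'E'
from h import *
from plan import chain
s=grab('side')
for z in(.288,.266,.260,.253,.245): print(z,proj(s,(.3702,.2487,z)).round(1))
im=cv2.resize(s['image'][170:250,285:345],None,fx=6,fy=6,interpolation=cv2.INTER_CUBIC)
cv2.imwrite('pics/crop9.png',cv2.convertScaleAbs(im,alpha=2,beta=20))
chain([(.56,.20,.32,0),(.725,.152,.32,-4),(.725,.152,.205,-4)],(.3702,.2487,.2885,86))
E
```

```text
0.288 [[313.  215.3]]
0.266 [[313.3 224.2]]
0.26 [[313.4 226.6]]
0.253 [[313.5 229.3]]
0.245 [[313.6 232.4]]
from [0.3702 0.2487 0.2885] 86 t 31.9 F [-0.4  0.4  0.8] gap -0.0004
[-0.088, 0.482, -0.079, 0.478] x 6 -> [0.465 0.224 0.304] 43.0
[0.264, 0.413, -0.079, 0.478] x 6 -> [0.56 0.2  0.32] -0.0
[0.825, 0.239, 0.0, 0.044] x 5 -> [0.725 0.152 0.32 ] -4.0
[-0.0, 0.0, 0.575, 0.0] x 3 -> [0.725 0.152 0.205] -4.0
```

View pics/crop9.png

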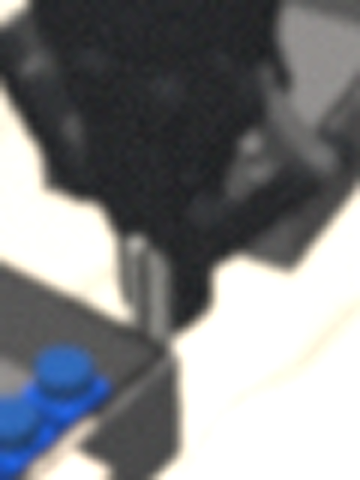

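Request:
move_arm(
  plan=[
    [[-0.088,0.482,-0.079,0.478],[-0.088,0.482,-0.079,0.478],[-0.088,0.482,-0.079,0.478],[-0.088,0.482,-0.079,0.478],[-0.088,0.482,-0.079,0.478],[-0.088,0.482,-0.079,0.478],[-0.088,0.482,-0.079,0.478]],
  ],
)

```text
t: 32.45
tcp_pos: [0.4669, 0.2239, 0.3032]
ee_rot: [-180.0, 0.1, 42.6]
force: [0.6, 0.2, 0.1]
finger_gap: 0.0005
grip_force: 0.0
```

Request:
move_arm(
  plan=[
    [[0.264,0.413,-0.079,0.478],[0.264,0.413,-0.079,0.478],[0.264,0.413,-0.079,0.478],[0.264,0.413,-0.079,0.478],[0.264,0.413,-0.079,0.478],[0.264,0.413,-0.079,0.478],[0.264,0.413,-0.079,0.478]],
  ],
)

```text
t: 33.03
tcp_pos: [0.5615, 0.1995, 0.3192]
ee_rot: [180.0, 0.1, -0.2]
force: [0.1, -0.4, 0.1]
finger_gap: 0.0002
grip_force: 0.0
```

Request:
move_arm(
  plan=[
    [[0.825,0.239,0,0.044],[0.825,0.239,0,0.044],[0.825,0.239,0,0.044],[0.825,0.239,0,0.044],[0.825,0.239,0,0.044],[0.825,0.239,0,0.044],[0.825,0.239,0,0.044]],
  ],
)

```text
t: 33.62
tcp_pos: [0.7255, 0.1517, 0.3188]
ee_rot: [180.0, 0.1, -3.8]
force: [-0.2, 0.4, 0.2]
finger_gap: -0.0004
grip_force: 0.0
```

Request:
move_arm(
  plan=[
    [[0,0,0.2,0],[0,0,0.4,0],[0,0,0.575,0],[0,0,0.575,0],[0,0,0.575,0]],
  ],
)

```text
t: 34.03
tcp_pos: [0.7236, 0.1526, 0.2038]
ee_rot: [179.9, 0.3, -3.9]
force: [-0.1, 0.7, 1.9]
finger_gap: -0.0001
grip_force: 0.0
```

```bash
python3 - <<'E'
from plan import chain
import numpy as np
w=[]
for th in(1.45,1.3,1.1,.9,.7,.5,.35,.22,.12):
    r=.112;x=.07-r*np.cos(th)+.003*np.sin(th)+.011;z=.066+r*np.sin(th)+.003*np.cos(th)+.023
    a=np.radians(-4);w.append((.565+np.cos(a)*x,.163+np.sin(a)*x,z,-4))
chain(w)
E
```

```text
from [0.7236 0.1526 0.2038] -3.9 t 34.0 F [-0.1  0.7  1.9] gap -0.0001
[-0.442, 0.002, 0.016, np.float64(0.002)] x 3 -> [0.635 0.158 0.201] -4.0
[-0.083, 0.0, 0.015, np.float64(-0.0)] x 1 -> [0.619 0.159 0.198] -4.0
[-0.105, 0.0, 0.037, np.float64(-0.0)] x 1 -> [0.598 0.161 0.19 ] -4.0
[-0.096, 0.0, 0.058, np.float64(-0.0)] x 1 -> [0.579 0.162 0.179] -4.0
[-0.083, 0.0, 0.076, np.float64(-0.0)] x 1 -> [0.562 0.163 0.163] -4.0
[-0.065, 0.0, 0.091, np.float64(-0.0)] x 1 -> [0.549 0.164 0.145] -4.0
[-0.037, 0.0, 0.075, np.float64(-0.0)] x 1 -> [0.542 0.165 0.13 ] -4.0
[-0.022, 0.0, 0.069, np.float64(-0.0)] x 1 -> [0.537 0.165 0.116] -4.0
[-0.011, 0.0, 0.055, np.float64(-0.0)] x 1 -> [0.535 0.165 0.105] -4.0
```

Request:
move_arm(
  plan=[
    [[-0.15,0,0,0],[-0.25,0,0.01,0],[-0.32,0,0.016,0],[-0.38,0,0.016,0],[-0.42,0,0.016,0],[-0.442,0,0.016,0]],
  ],
)

```text
t: 34.53
tcp_pos: [0.6379, 0.159, 0.2053]
ee_rot: [-179.9, -0.2, -3.9]
force: [0.5, 0.3, 0.6]
finger_gap: 0.0001
grip_force: 0.0
```

Request:
move_arm(
  plan=[
    [[-0.04,0,0.006,0],[-0.083,0,0.015,0],[-0.135,0,0.032,0],[-0.188,0,0.052,0],[-0.236,0,0.08,0],[-0.284,0,0.11,0]],
  ],
)

```text
t: 35.03
tcp_pos: [0.5805, 0.1623, 0.1799]
ee_rot: [-180.0, -0.0, -4.0]
force: [1.7, 1.1, 1.4]
finger_gap: -0.0001
grip_force: 0.5
```

Request:
move_arm(
  plan=[
    [[-0.042,0,0.036,0],[-0.083,0,0.076,0],[-0.117,0,0.12,0],[-0.148,0,0.167,0],[-0.168,0,0.205,0],[-0.185,0,0.242,0],[-0.197,0,0.277,0],[-0.207,0,0.311,0]],
  ],
)

```text
t: 35.7
tcp_pos: [0.5394, 0.1651, 0.1168]
ee_rot: [180.0, 0.0, -4.0]
force: [-0.6, 0.2, 1.4]
finger_gap: -0.0
grip_force: 0.3
```

```bash
python3 - <<'E'
from look import *
fs=look('10')
t=fs['top'];s=fs['side']
a=s['image'][150:300,190:340];b=t['image'][140:260,200:340]
cv2.imwrite('pics/crop10.png',cv2.convertScaleAbs(np.hstack([cv2.resize(a,(390,390),interpolation=cv2.INTER_CUBIC),cv2.resize(b,(410,390),interpolation=cv2.INTER_CUBIC)]),alpha=1.6))
E
```

```text
tcp [0.5394 0.1651 0.1168] -4.0 35.7 -0.0
top soap [419.2 241.2] 230 [ 0.381 -0.318  0.036]
side soap [414.6 177.6] 223 [ 0.379 -0.306  0.036]
side jar [274.6 255.9] 318 [0.541 0.18  0.026] [174.2  36.5] 86.2
```

View pics/crop10.png

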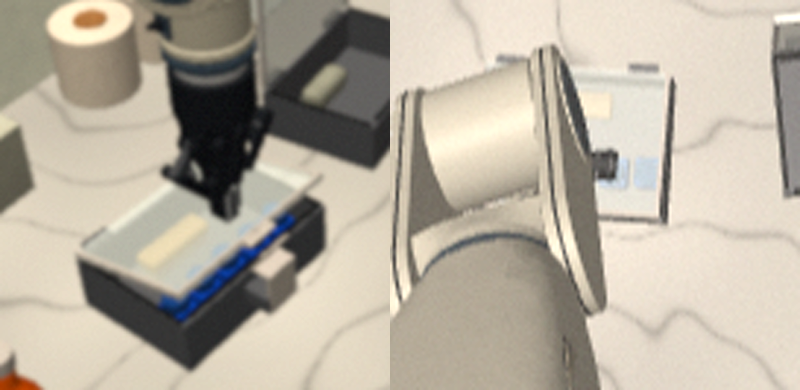

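Request:
move_arm(
  plan=[
    [[-0.03,0,0.02,0],[-0.065,0,0.045,0],[-0.065,0,0.07,0],[-0.065,0,0.09,0],[-0.065,0,0.105,0],[-0.065,0,0.105,0],[-0.065,0,0.105,0]],
  ],
)

```text
t: 36.38
tcp_pos: [0.5265, 0.166, 0.0965]
ee_rot: [180.0, 0.0, -4.0]
force: [-1.0, 0.0, 0.3]
finger_gap: -0.0002
grip_force: 0.0
```

Request:
move_arm(
  plan=[
    [[0,0,0.005,0],[0,0,0.01,0],[0,0,0.01,0],[0,0,0.01,0]],
  ],
)

```text
t: 36.72
tcp_pos: [0.5269, 0.1661, 0.0948]
ee_rot: [-180.0, -0.0, -4.0]
force: [-0.8, 0.2, 1.5]
finger_gap: -0.0002
grip_force: 0.7
```

Request:
move_arm(
  plan=[
    [[0,0,0.005,0],[0,0,0.01,0],[0,0,0.01,0],[0,0,0.01,0]],
  ],
)

```text
t: 37.05
tcp_pos: [0.5269, 0.1661, 0.0931]
ee_rot: [-180.0, -0.0, -4.0]
force: [-0.5, 0.3, 5.8]
finger_gap: 0.0003
grip_force: 2.8
```

Now on the seal (5.8 N). I'll continue in 1 mm steps.

Request:
move_arm(
  plan=[
    [[0,0,0.005,0],[0,0,0.005,0],[0,0,0.005,0]],
  ],
)

```text
t: 37.3
tcp_pos: [0.5268, 0.1661, 0.0921]
ee_rot: [-180.0, -0.0, -4.0]
force: [-1.6, 0.3, 5.6]
finger_gap: -0.0001
grip_force: 2.8
```

Request:
move_arm(
  plan=[
    [[0,0,0.005,0],[0,0,0.005,0],[0,0,0.005,0]],
  ],
)

```text
t: 37.55
tcp_pos: [0.5268, 0.1661, 0.0912]
ee_rot: [-180.0, -0.0, -4.0]
force: [-2.8, -0.0, 7.0]
finger_gap: -0.0002
grip_force: 3.7
```

Request:
move_arm(
  plan=[
    [[0,0,0.005,0],[0,0,0.005,0],[0,0,0.005,0]],
  ],
)

```text
t: 37.8
tcp_pos: [0.5267, 0.1661, 0.0904]
ee_rot: [-180.0, -0.0, -4.0]
force: [-2.7, -0.5, 8.1]
finger_gap: 0.0002
grip_force: 4.7
```

Request:
move_arm(
  plan=[
    [[0,0,0.005,0],[0,0,0.005,0],[0,0,0.005,0]],
  ],
)

```text
t: 38.05
tcp_pos: [0.5267, 0.1661, 0.0896]
ee_rot: [-180.0, -0.0, -4.0]
force: [-3.5, -0.8, 11.2]
finger_gap: 0.0
grip_force: 5.6
```

Request:
move_arm(
  plan=[
    [[0,0,0.005,0],[0,0,0.005,0],[0,0,0.005,0]],
  ],
)

```text
t: 38.3
tcp_pos: [0.5267, 0.1661, 0.0887]
ee_rot: [-180.0, -0.0, -4.0]
force: [-3.4, -0.6, 12.8]
finger_gap: -0.0003
grip_force: 6.5
```

Request:
move_arm(
  plan=[
    [[0,0,0.005,0],[0,0,0.005,0],[0,0,0.005,0]],
  ],
)

```text
t: 38.55
tcp_pos: [0.5268, 0.1661, 0.0882]
ee_rot: [-180.0, -0.0, -4.0]
force: [-6.2, -1.2, 18.1]
finger_gap: 0.0002
grip_force: 9.2
```

Request:
move_arm(
  plan=[
    [[0,0,-0.05,0],[0,0,-0.2,0],[0,0,-0.4,0],[0,0,-0.6,0],[0,0,-0.7,0],[0,0,-0.7,0]],
  ],
)

```text
t: 39.05
tcp_pos: [0.5295, 0.1668, 0.232]
ee_rot: [-179.8, -0.5, -4.0]
force: [1.0, 0.6, 0.2]
finger_gap: 0.0001
grip_force: 0.0
```

Request:
move_arm(
  plan=[
    [[-1,0,-0.2,0],[-1,0,-0.2,0],[-1,0,-0.2,0],[-1,0,-0.2,0],[-1,0,-0.2,0],[-1,0,-0.2,0],[-1,0,-0.2,0],[-1,0,-0.2,0]],
  ],
)

```text
t: 39.72
tcp_pos: [0.3275, 0.1802, 0.2666]
ee_rot: [-180.0, -0.0, -4.0]
force: [0.5, -0.2, 0.4]
finger_gap: 0.0
grip_force: 0.0
```

Request:
move_arm(
  plan=[
    [[0.3,1,-0.2,0],[0.3,1,-0.2,0],[0.3,1,-0.2,0],[0.3,1,-0.2,0],[0.3,1,-0.2,0],[0.3,1,-0.2,0],[0.3,1,-0.2,0],[0.3,1,-0.2,0]],
  ],
)

```text
t: 40.38
tcp_pos: [0.3734, -0.0243, 0.3061]
ee_rot: [-180.0, 0.1, -4.2]
force: [-1.0, -0.2, -0.3]
finger_gap: -0.0004
grip_force: 0.0
```

```bash
python3 - <<'E'
from look import *
fs=look('11')
t=fs['top'];s=fs['side']
a=s['image'][190:300,210:320];b=t['image'][140:260,200:340]
cv2.imwrite('pics/crop11.png',cv2.convertScaleAbs(np.hstack([cv2.resize(a,(440,440),interpolation=cv2.INTER_CUBIC),cv2.resize(b,(355,440),interpolation=cv2.INTER_CUBIC)]),alpha=1.6))
E
```

```text
tcp [ 0.3734 -0.0243  0.3061] -4.2 40.4 -0.0004
top soap [419.2 241.2] 230 [ 0.381 -0.318  0.036]
side soap [414.5 177.6] 223 [ 0.379 -0.306  0.036]
```

View pics/crop11.png

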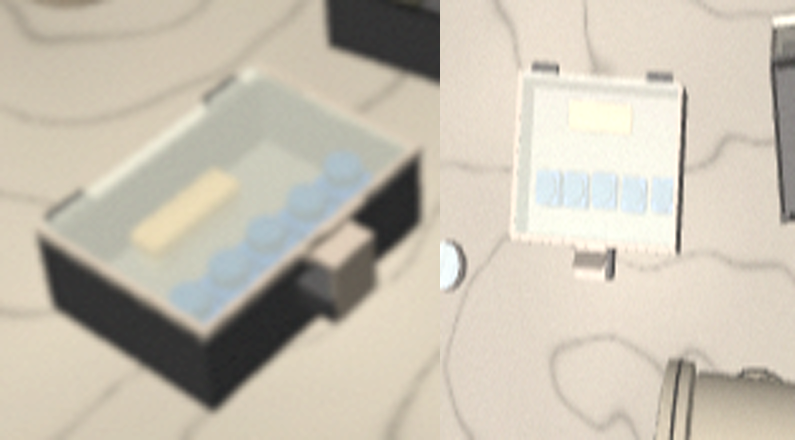

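Lid is down with the five jars and brush under it and the catch at the front. To tell latched (~0) from resting on the seal (0.03 rad), I'll touch the lid again and read the contact height. It was about 0.095 m when resting on the seal.

Request:
move_arm(
  plan=[
    [[-0.3,-1,0.2,0],[-0.3,-1,0.2,0],[-0.3,-1,0.2,0],[-0.3,-1,0.2,0],[-0.3,-1,0.2,0],[-0.3,-1,0.2,0],[-0.3,-1,0.2,0]],
  ],
)

```text
t: 41.07
tcp_pos: [0.3253, 0.1829, 0.266]
ee_rot: [180.0, 0.1, -3.5]
force: [0.5, 0.1, -1.0]
finger_gap: 0.0003
grip_force: 0.0
```

Request:
move_arm(
  plan=[
    [[1,0,0.2,0],[1,0,0.2,0],[1,0,0.2,0],[1,0,0.2,0],[1,0,0.2,0],[1,0,0.2,0],[1,0,0.2,0]],
  ],
)

```text
t: 41.65
tcp_pos: [0.5277, 0.1646, 0.2256]
ee_rot: [179.9, 0.1, -4.1]
force: [-0.5, -0.7, -0.6]
finger_gap: -0.0
grip_force: 0.0
```

Request:
move_arm(
  plan=[
    [[0,0,0.2,0],[0,0,0.4,0],[0,0,0.55,0],[0,0,0.63,0],[0,0,0.66,0],[0,0,0.66,0],[0,0,0.66,0],[0,0,0.66,0]],
  ],
)

```text
t: 42.32
tcp_pos: [0.5274, 0.1662, 0.0964]
ee_rot: [-179.9, -0.1, -4.0]
force: [1.0, -0.6, -0.3]
finger_gap: 0.0001
grip_force: 0.0
```

Request:
move_arm(
  plan=[
    [[0,0,0.005,0],[0,0,0.01,0],[0,0,0.01,0],[0,0,0.01,0]],
  ],
)

```text
t: 42.65
tcp_pos: [0.5268, 0.1661, 0.0932]
ee_rot: [-180.0, -0.0, -4.0]
force: [0.2, -0.7, -0.0]
finger_gap: 0.0003
grip_force: 0.0
```

Request:
move_arm(
  plan=[
    [[0,0,0.005,0],[0,0,0.005,0],[0,0,0.005,0],[0,0,0.005,0]],
  ],
)

```text
t: 42.98
tcp_pos: [0.5266, 0.166, 0.0916]
ee_rot: [180.0, 0.0, -4.0]
force: [-0.3, 0.0, 0.2]
finger_gap: 0.0005
grip_force: 0.1
```

Request:
move_arm(
  plan=[
    [[0,0,0.005,0],[0,0,0.005,0],[0,0,0.005,0],[0,0,0.005,0]],
  ],
)

```text
t: 43.32
tcp_pos: [0.5266, 0.1661, 0.0912]
ee_rot: [180.0, 0.0, -4.0]
force: [-2.8, -1.0, 7.8]
finger_gap: 0.0003
grip_force: 3.6
```

Request:
move_arm(
  plan=[
    [[0,0,0.005,0],[0,0,0.005,0],[0,0,0.005,0],[0,0,0.005,0]],
  ],
)

```text
t: 43.65
tcp_pos: [0.5266, 0.166, 0.0904]
ee_rot: [-180.0, 0.0, -4.0]
force: [-3.4, -1.2, 9.1]
finger_gap: -0.0001
grip_force: 4.6
```

Contact came at 0.0915 m, 3 mm lower, and with a preload straight away, so the lid is latched. I'll retreat, check the catch hasn't moved in the image, and hand in.

Request:
move_arm(
  plan=[
    [[0,0,-0.05,0],[0,0,-0.2,0],[0,0,-0.4,0],[0,0,-0.6,0],[0,0,-0.7,0],[0,0,-0.7,0]],
  ],
)

```text
t: 44.15
tcp_pos: [0.5295, 0.1669, 0.2354]
ee_rot: [-179.8, -0.5, -4.0]
force: [0.8, 0.4, 0.4]
finger_gap: -0.0001
grip_force: 0.0
```

Request:
move_arm(
  plan=[
    [[-0.6,0.8,-0.3,0],[-0.6,0.8,-0.3,0],[-0.6,0.8,-0.3,0],[-0.6,0.8,-0.3,0],[-0.6,0.8,-0.3,0],[-0.6,0.8,-0.3,0],[-0.6,0.8,-0.3,0],[-0.6,0.8,-0.3,0]],
  ],
)

```text
t: 44.82
tcp_pos: [0.396, 0.0148, 0.2897]
ee_rot: [-180.0, -0.0, -4.1]
force: [0.6, 0.5, 0.1]
finger_gap: -0.0001
grip_force: 0.0
```

```bash
python3 - <<'E'
from look import *
fs=look('12')
old=cv2.imread('pics/side0.png');new=fs['side']['image']
tp=cv2.cvtColor(old,cv2.COLOR_BGR2GRAY)[250:270,286:304]
r=cv2.matchTemplate(cv2.cvtColor(new,cv2.COLOR_BGR2GRAY)[240:280,276:314],tp,cv2.TM_CCOEFF_NORMED);print('catch shift px',np.array(cv2.minMaxLoc(r)[3])-10,r.max())
for nm,lo,hi in(('tin',None,None),):pass
d=cv2.absdiff(cv2.imread('pics/top0.png'),fs['top']['image']).max(2)
for n,(x,y) in dict(tin=(202,212),lotion=(175,192),comb=(429,193),mouth=(456,160),holder=(488,220),lidB=(370,145),pumice=(358,163)).items(): print(n,int((d[y-14:y+14,x-14:x+14]>50).sum()))
E
```

```text
tcp [0.396  0.0148 0.2897] -4.1 44.8 -0.0001
top soap [419.2 241.2] 230 [ 0.381 -0.318  0.036]
side soap [414.6 177.6] 223 [ 0.379 -0.306  0.036]
catch shift px [0 0] 0.95994425
tin 0
lotion 0
comb 0
mouth 0
holder 0
lidB 0
pumice 0
```

```bash
python3 -c "
from station import ctrl
print(ctrl.close_job())"
```

```text
the job is handed in; nothing more can be done
None
```

I handed the job in at about 45 s: the soap is centred in the dish, all five jars are in the brush box with its lid latched, and the pumice box and everything else are where they were; no verdict came back from the judging.

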